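# Size bamboo handle blanks in a hole gauge and rack them by number

## Task

Size the loose bamboo handle blanks with the upright hole gauge and put each away in the rack groove with the number of its size, starting with the stoutest and working down to the thinnest. Push each blank end-on through the gauge from the front, stepping down from hole to hole until you have found the smallest one it passes cleanly, its end well out of the back of the plate; draw it out again and lay it across both rails in the middle of the matching groove before you take the next. Leave the tea things where they are.

Things in the scene. Friction and masses are not known exactly. Their poses are not given: they have to be found in the camera images.
- blank_a: round bamboo handle blank, 180 mm long, straight, ends tapered by 3 mm all round over the last 6 mm, two dark rings; 5 to 110 g. The stoutest and longest of the five kinds. Its thickness is one of the six gauge sizes, not marked: find it with the gauge. Origin at its centre, x along it; starts lying on the table. None when absent from this start
- blank_b: round bamboo handle blank, 172 mm long, straight, ends tapered by 3 mm all round over the last 6 mm, two dark rings; 5 to 110 g. Thinner than blank_a, stouter than the rest. Its thickness is one of the six gauge sizes, not marked: find it with the gauge. Origin at its centre, x along it; starts lying on the table. None when absent from this start
- blank_c: round bamboo handle blank, 164 mm long, straight, ends tapered by 3 mm all round over the last 6 mm, two dark rings; 5 to 110 g. Thinner than blank_b, stouter than blank_d. Its thickness is one of the six gauge sizes, not marked: find it with the gauge. Origin at its centre, x along it; starts lying on the table. None when absent from this start
- blank_d: round bamboo handle blank, 156 mm long, straight, ends tapered by 3 mm all round over the last 6 mm, two dark rings; 5 to 110 g. Thinner than blank_c, stouter than blank_e. Its thickness is one of the six gauge sizes, not marked: find it with the gauge. Origin at its centre, x along it; starts lying on the table. None when absent from this start
- blank_e: round bamboo handle blank, 148 mm long, straight, ends tapered by 3 mm all round over the last 6 mm, two dark rings; 5 to 110 g. The thinnest and shortest. Its thickness is one of the six gauge sizes, not marked: find it with the gauge. Origin at its centre, x along it; starts lying on the table. None when absent from this start
- gauge: sizing gauge, fixed: upright steel plate 250 mm wide, 8 mm thick (faces at x = -4 and +4 mm), top edge 75 mm above the table, on a oak foot 70 x 280 x 14 mm with an end post at each side. Six round holes in a row go straight through it, centres 50 mm above the table, 38 mm apart. Origin on the table under the plate's middle; x is the way to push (front, the robot's side, to back), y along the row
- hole1 (a point): centre, in the plate's front face, of hole 1, the largest, at gauge y = +95 mm; one black dot on the foot. Holes 1 to 6 are 30.0, 26.4, 22.8, 19.2, 15.6 and 12.0 mm wide, for blanks 28.0, 24.4, 20.8, 17.2, 13.6 and 10.0 mm thick; a thicker blank is stopped with its taper in the mouth
- hole6 (a point): centre, in the plate's front face, of hole 6, the smallest, at gauge y = -95 mm; six black dots on the foot
- rack: oak rack, fixed: base board 170 x 332 x 10 mm with two saw-tooth rails (14 mm thick, centred at x = -50 and +50 mm) forming six 90 degree V grooves 52 mm apart along y. A blank lies across both rails along x. V bottoms 36 mm, tooth tips 62 mm above the table. Origin on the table midway between rails and ends
- groove1 (a point): bottom of the V of groove 1, midway between the rails, at rack y = +130 mm; one black dot on the front ledge. A blank of radius r lies with its centre 1.41 r above the V bottom
- groove6 (a point): bottom of the V of groove 6, midway between the rails, at rack y = -130 mm; six black dots on the front ledge
- cup_blue: dark blue tea cup, 84 mm wide, 48 mm high; loose, a bystander to leave alone. Origin at the centre of its underside
- cup_white: white tea cup, 72 mm wide, 42 mm high; loose, a bystander to leave alone. Origin at the centre of its underside
- teapot: white teapot, 91 mm high, 160 mm from spout (+y) to handle; loose, a bystander to leave alone. Origin at the centre of its underside
- gaiwan: lidded glass tea bowl, 92 mm wide, 86 mm high; loose, a bystander to leave alone. Origin at the centre of its underside
- tea_caddy: green tea caddy with a brass lid, 71 mm wide, 107 mm high; loose, a bystander to leave alone. Origin at the centre of its underside
- phone: black phone lying flat, 155 x 74 x 9 mm; loose, a bystander to leave alone. Origin at the centre of its underside
There are look-alikes about, which are no part of the job. Leave any blue or pink look-alike of the blank_a alone.

How it is judged (in metres and radians):
On the way, in this order (a step that is already met when the one before it is completed fails the run):
1. blank_a is pushed through the smallest gauge hole that it passes, one end at least 20 mm out of the back of the plate and the other still in front (x of blank_a in the frame of gauge between -0.066 and 0.066 m and y of blank_a in the frame of gauge between 0.083 and 0.107 m and z of blank_a in the frame of gauge between 0.038 and 0.062 m and angle between the x axis of blank_a and the x axis of gauge, either way round below 0.2 rad), for 0.05 s.
2. blank_a is drawn out and lies released in the rack groove of the same number (x of blank_a in the frame of rack between -0.018 and 0.018 m and y of blank_a in the frame of rack between 0.124 and 0.136 m and z of blank_a in the frame of rack between 0.036 and 0.0608 m and angle between the x axis of blank_a and the x axis of rack, either way round below 0.1 rad and linear speed of blank_a below 0.03 m/s and contact force between blank_a and the fingers below 0.05 N), for 0.2 s.
3. blank_b is pushed through the smallest gauge hole that it passes, one end at least 20 mm out of the back of the plate and the other still in front (x of blank_b in the frame of gauge between -0.062 and 0.062 m and y of blank_b in the frame of gauge between 0.045 and 0.069 m and z of blank_b in the frame of gauge between 0.038 and 0.062 m and angle between the x axis of blank_b and the x axis of gauge, either way round below 0.2 rad), for 0.05 s.
4. blank_b is drawn out and lies released in the rack groove of the same number (x of blank_b in the frame of rack between -0.018 and 0.018 m and y of blank_b in the frame of rack between 0.072 and 0.084 m and z of blank_b in the frame of rack between 0.036 and 0.0583 m and angle between the x axis of blank_b and the x axis of rack, either way round below 0.1 rad and linear speed of blank_b below 0.03 m/s and contact force between blank_b and the fingers below 0.05 N), for 0.2 s.
5. blank_c is pushed through the smallest gauge hole that it passes, one end at least 20 mm out of the back of the plate and the other still in front (x of blank_c in the frame of gauge between -0.058 and 0.058 m and y of blank_c in the frame of gauge between 0.007 and 0.031 m and z of blank_c in the frame of gauge between 0.038 and 0.062 m and angle between the x axis of blank_c and the x axis of gauge, either way round below 0.2 rad), for 0.05 s.
6. blank_c is drawn out and lies released in the rack groove of the same number (x of blank_c in the frame of rack between -0.018 and 0.018 m and y of blank_c in the frame of rack between 0.02 and 0.032 m and z of blank_c in the frame of rack between 0.036 and 0.0557 m and angle between the x axis of blank_c and the x axis of rack, either way round below 0.1 rad and linear speed of blank_c below 0.03 m/s and contact force between blank_c and the fingers below 0.05 N), for 0.2 s.
7. blank_d is pushed through the smallest gauge hole that it passes, one end at least 20 mm out of the back of the plate and the other still in front (x of blank_d in the frame of gauge between -0.054 and 0.054 m and y of blank_d in the frame of gauge between -0.069 and -0.045 m and z of blank_d in the frame of gauge between 0.038 and 0.062 m and angle between the x axis of blank_d and the x axis of gauge, either way round below 0.2 rad), for 0.05 s.
8. blank_d is drawn out and lies released in the rack groove of the same number (x of blank_d in the frame of rack between -0.018 and 0.018 m and y of blank_d in the frame of rack between -0.084 and -0.072 m and z of blank_d in the frame of rack between 0.036 and 0.0506 m and angle between the x axis of blank_d and the x axis of rack, either way round below 0.1 rad and linear speed of blank_d below 0.03 m/s and contact force between blank_d and the fingers below 0.05 N), for 0.2 s.
9. blank_e is pushed through the smallest gauge hole that it passes, one end at least 20 mm out of the back of the plate and the other still in front (x of blank_e in the frame of gauge between -0.05 and 0.05 m and y of blank_e in the frame of gauge between -0.107 and -0.083 m and z of blank_e in the frame of gauge between 0.038 and 0.062 m and angle between the x axis of blank_e and the x axis of gauge, either way round below 0.2 rad), for 0.05 s.
10. blank_e is drawn out and lies released in the rack groove of the same number (x of blank_e in the frame of rack between -0.018 and 0.018 m and y of blank_e in the frame of rack between -0.136 and -0.124 m and z of blank_e in the frame of rack between 0.036 and 0.0481 m and angle between the x axis of blank_e and the x axis of rack, either way round below 0.1 rad and linear speed of blank_e below 0.03 m/s and contact force between blank_e and the fingers below 0.05 N), for 0.2 s.
At the end, for the whole second after the job is handed in: every blank present lies released and at rest in the groove of its own size: across both rails, its centre within 18 mm of the middle between the rails and within 6 mm of the groove's middle line, at most 5 mm above where it rests in the V, within 0.1 rad of the groove's direction (all of step 2 and all of step 4 and all of step 6 and all of step 8 and all of step 10); the robot touches nothing.
It fails at once if one of the tea things or the phone is pushed aside by more than 30 mm (distance of any of cup_blue, cup_white, teapot, gaiwan, tea_caddy, phone from where it was at the start of the episode above 0.03 m).
It fails at once if one of the tea things is tipped by more than 0.5 rad (angle between any of cup_blue, cup_white, teapot, gaiwan, tea_caddy, phone's own z axis and vertical above 0.5 rad).
Of blank_a, blank_b, blank_c, blank_d, blank_e only 3 to 4 are there at a start; the rules pass over those that are not, and their reading is None.
At some moment in a run one of blank_a, blank_b, blank_c, blank_d, blank_e may be knocked a few centimetres aside while the robot is not near it.
Once in a run the grip may slacken for a moment while it holds something.
It also fails if it takes over 210 s, if anything falls off the work surface, if the arm or the gripper's body presses on something with over 40 N, if the wrist force passes 120 N, or if a joint passes its speed limit or range.

## Robot

A 7-joint arm with a two-finger parallel gripper is mounted at the origin on the work surface. World frame = base frame: x ahead of the robot, y to its left, z up, the work surface at z = 0. Lengths are in mm, angles in degrees, forces in N, time in s.
With the tool pointing down it reaches from about 425 to 950 mm from the base axis. Payload 4.7 kg.
Tool frame: the origin (TCP) lies midway between the tips of the shut fingers; the grasp point (between the pads) lies r.tcp_to_grasp behind it (r.tcp_to_grasp is the distance from the TCP to the grasp point, in mm); x points along the fingers, z is the direction in which the jaws open and shut, and the axes are right-handed (so a half turn about x gives the same grasp; the last joint's range is limited). The gripper opens to 85 mm and grips with 20 to 120 N. Pads are 22 mm wide; open, the fingers measure 114 mm over their backs; the gripper's body (76 mm by 85 mm) begins 54 mm behind the grasp point. The pads swing forward as they close: fully open they stand 13 mm farther back than shut.
Start: joints at [73.172, 26.849, -2.785, 87.806, 1.381, 65.374, -4.715], TCP at [176.705, -651.478, 231.335] pointing down, gripper open.
Joint ranges: [-148.3, 148.3], [-19.14, 114.17], [-79.39, 73.82], [5.75, 140.21], [-59.74, 239.74], [12.07, 113.84], [-152.46, 152.46]. Speed limits (degrees/s): [147.25, 147.25, 180, 180, 180, 180, 180].

## Interface

Orientations are given as [roll, pitch, yaw] about the fixed x, y, z axes, in that order (R = Rz(yaw) Ry(pitch) Rx(roll)).
In Python, from rig import r, vision gives the robot as it stands.
- The arm moves only by the tool move_arm, never from a script. Its argument "deltas" is one flat list of numbers, 5 for each row, row after row: the shift along the tool's x, y, z in mm, then the turn about the tool's x in rad, then the gripper command: -1 is fully open, 1 is shut, values between are in proportion. In form: [x, y, z, yaw, grip, x, y, z, yaw, grip, ...]. A call has exactly 10 rows; each row is the pose to reach, as a shift and turn from the pose commanded when the call began, along the tool's axes at that moment; what a row does not reach only later rows make up. A row lasts 1/12 s, in which the tool goes at most 41.7 mm and 7.16 degrees, less where a joint would pass 70% of its speed; a pose out of reach is approached as far as the arm can. A call with a gripper value outside its range is refused whole. The fingers move at their own pace and stop on an object; the grip force is fixed at half the most. Time passes only in rows, so rows that repeat a pose let the fingers close, or fill a call up. It gives the time, the measured TCP pose, the force and the opening at its end, in the units of the state.
- r.state(): the state, without advancing time (a new reading comes with each control period).
- vision.snapshot(name): name is "scene" or "top" or "wrist"; returns (picture, depth): 420x560x3 uint8, red, green, blue; 420x560 float32, mm along the optical axis (not along the pixel's ray), 0 where there is no reading.
- vision.camera_params(name): a dict with "camera_matrix" (3x3 intrinsics, pixels), "extrinsics" (4x4, takes a point from world to camera coordinates); the wrist camera has in their place "hand_eye" (4x4, takes a point from camera to tool coordinates, whose origin is the TCP and whose axes are the tool frame's). Camera axes: x right, y down, z forward; pixel columns grow to the right and rows downward; lengths in mm; the calibration is good to about 2 mm. A picture is of the moment at which its call begins: read the wrist's pose just before it. camera_params takes no time and is no camera call.
- r.sign_off(): hands the job in, once; it reports no verdict.
The state is a dict: "clock": time; "q": joint angles; "dq": joint speeds; "joint_efforts": joint torques, N m; "tcp_pos": TCP position; "orientation": TCP orientation; "wrist_force": force on the tool from outside, world axes, zero at the start; "ft_torque": the same for the moment, N m; "opening": opening from 0.0 (shut) to 1.0 (fully open).
Only numpy, scipy, OpenCV 4.12 (cv2) and the standard library are available. Lean on these libraries where they do the work, as an engineer would, in place of code of your own. Each camera call takes 0.05 s, during which the arm holds its last target.

## Working session

There is one attempt and no reset: what is moved stays moved. The work goes in short steps, Python scripts to look and compute and a tool call to move; the robot and the scene stay as the last step left them, time stands still between calls to the robot, and variables do not carry over. Pictures are saved under pics/ and viewed, and the job is handed in when it is done.

Besides the shell and the picture viewer there is one more tool, called after "Emit:" as name(argument=value, ...) on one line, values as JSON. move_arm: Moves the arm, as the interface text tells. Its arguments: {"type":"object","properties":{"deltas":{"type":"array","items":{"type":"number"}}},"required":["deltas"]}

```bash
ls; mkdir -p pics; python3 - <<'E'
from rig import r, vision
import cv2, numpy as np
print(r.state(), r.tcp_to_grasp)
for n in ["scene","top","wrist"]:
    p=vision.camera_params(n); print(n,{k:np.round(v,3).tolist() for k,v in p.items()})
    im,d=vision.snapshot(n); cv2.imwrite(f"pics/{n}0.png",im[:,:,::-1]); np.save(f"pics/{n}0_d.npy",d)
E
```

```text
pics
{'clock': 0.0, 'q': array([73.17304672, 26.89800159, -2.78430103, 87.87386429,  1.3802169 ,
       65.37424742, -4.71553604]), 'dq': array([ 0.1389199 , -0.07227367,  0.00098407, -0.03228201,  0.07634718,
        0.03952898,  0.02554451]), 'joint_efforts': array([ 6.57822170e-05, -5.10298634e+01, -4.63469059e-02, -2.37707895e+01,
        1.07655680e-02,  7.38776405e-03,  2.40843761e-06]), 'tcp_pos': array([ 176.51034845, -650.91005932,  230.25218722]), 'orientation': array([-178.1872238 ,   89.88741533,  106.98535209]), 'wrist_force': array([-0.69401761,  0.59564658,  0.01731578]), 'ft_torque': array([-0.08355965,  0.0041126 , -0.01332293]), 'opening': 0.9957603280889333} 18.700000000000003
scene {'camera_matrix': [[381.457, 0.0, 278.147], [0.0, 381.457, 205.808], [0.0, 0.0, 1.0]], 'extrinsics': [[0.198, 0.98, -0.006, -104.266], [0.721, -0.15, -0.676, -276.465], [-0.664, 0.13, -0.736, 1424.515], [0.0, 0.0, 0.0, 1.0]]}
top {'camera_matrix': [[468.329, 0.0, 280.595], [0.0, 468.329, 215.252], [0.0, 0.0, 1.0]], 'extrinsics': [[-0.012, -1.0, 0.025, 3.648], [-0.998, 0.011, -0.069, 456.706], [0.069, -0.025, -0.997, 1287.098], [0.0, 0.0, 0.0, 1.0]]}
wrist {'camera_matrix': [[323.453, 0.0, 276.982], [0.0, 323.453, 213.267], [0.0, 0.0, 1.0]], 'hand_eye': [[-0.001, -0.284, 0.959, -142.845], [0.001, -0.959, -0.284, 71.996], [1.0, 0.001, 0.001, 0.521], [0.0, 0.0, 0.0, 1.0]]}
```

View pics/top0.png

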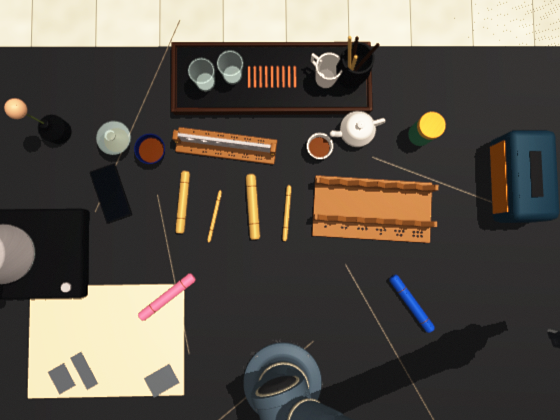

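View pics/scene0.png

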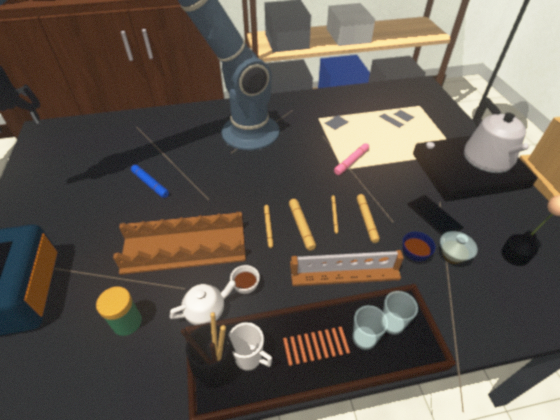

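View pics/wrist0.png

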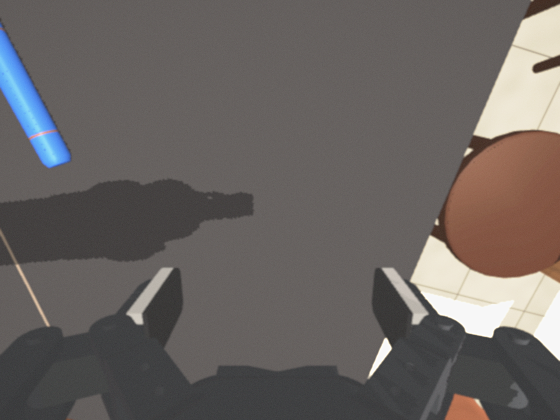

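The top view shows four yellow blanks at about (182,202), (215,216), (253,206) and (287,213). The gauge is near (225,146) and the rack near (373,210). The pink and blue look-alikes stay untouched. Next I'll measure the blanks.

```bash
cat > h.py <<'E'
from rig import r, vision
import cv2, numpy as np
from scipy.spatial.transform import Rotation as Ro
def cam(n,st=None):
    p=vision.camera_params(n);K=np.array(p["camera_matrix"])
    if n!="wrist":
        E=np.linalg.inv(np.array(p["extrinsics"]))
    else:
        st=st or r.state(); T=np.eye(4)
        T[:3,:3]=Ro.from_euler("xyz",st["orientation"],degrees=True).as_matrix(); T[:3,3]=st["tcp_pos"]
        E=T@np.array(p["hand_eye"])
    return K,E   # cam->world
def ray(K,E,uv,z):
    uv=np.atleast_2d(np.asarray(uv,float)); d=np.c_[(uv-K[:2,2])/K[0,0],np.ones(len(uv))]@E[:3,:3].T
    o=E[:3,3]; t=(z-o[2])/d[:,2]; return o+d*t[:,None]
def proj(K,E,P):
    P=np.atleast_2d(P); c=(P-E[:3,3])@E[:3,:3]; return c[:,:2]/c[:,2:]*K[0,0]+K[:2,2]
def shot(n,tag):
    st=r.state() if n=="wrist" else None
    im,d=vision.snapshot(n); cv2.imwrite(f"pics/{tag}.png",im[:,:,::-1]); K,E=cam(n,st); 
    np.savez(f"pics/{tag}.npz",im=im,d=d,K=K,E=E); return im,d,K,E
def load(tag):
    q=np.load(f"pics/{tag}.npz"); return q["im"],q["d"],q["K"],q["E"]
def blanks(im,K,E,minlen=60,z=10,hi=36,lo=12,minarea=120,smin=120):
    hsv=cv2.cvtColor(im,cv2.COLOR_RGB2HSV)
    m=cv2.inRange(hsv,(lo,smin,90),(hi,255,255)); m=cv2.morphologyEx(m,cv2.MORPH_CLOSE,np.ones((5,5)))
    out=[]
    for c in cv2.findContours(m,cv2.RETR_EXTERNAL,cv2.CHAIN_APPROX_NONE)[0]:
        if cv2.contourArea(c)<minarea: continue
        (cx,cy),(w,h),a=cv2.minAreaRect(c)
        P=ray(K,E,c[:,0],z)[:,:2].astype(np.float32)
        (X,Y),(w,h),a=cv2.minAreaRect(P)
        b=cv2.boxPoints(((X,Y),(w,h),a)); e=b[1]-b[0]; f=b[2]-b[1]; e=e if np.linalg.norm(e)>np.linalg.norm(f) else f
        if max(w,h)<minlen or max(w,h)>220: continue
        ang=np.degrees(np.arctan2(e[1],e[0])); ang=(ang+90)%180-90
        out.append((np.round([cx,cy]),np.round([X,Y],1),round(max(w,h),1),round(min(w,h),1),round(ang,1)))
    return out,m
E
python3 - <<'E'
from h import *
for n in ["top","scene"]:
    im=cv2.imread(f"pics/{n}0.png")[:,:,::-1].copy(); d=np.load(f"pics/{n}0_d.npy"); K,E=cam(n); np.savez(f"pics/{n}0.npz",im=im,d=d,K=K,E=E)
    o,m=blanks(im,K,E,80)
    print(n); [print(x) for x in o]
    if n=="top": cv2.imwrite("pics/topzoom.png",cv2.resize(im[110:260,160:450,::-1],None,fx=2.7,fy=2.7,interpolation=cv2.INTER_CUBIC))
E
```

```text
top
(array([214., 216.]), array([457.2, 183.3]), 148.6, 12.1, np.float32(-13.1))
(array([287., 213.]), array([464.9, -18.8]), 155.4, 15.1, np.float32(-5.5))
(array([253., 206.]), array([483.1,  76.1]), 183.6, 29.3, np.float32(3.6))
(array([182., 202.]), array([498.7, 271.4]), 176.4, 25.8, np.float32(-5.3))
(array([499., 176.]), array([ 563. , -623.7]), 206.2, 44.7, np.float32(-0.0))
(array([431., 124.]), array([ 712.4, -434.6]), 81.1, 78.3, np.float32(89.6))
(array([352.,  52.]), array([ 923.8, -214.2]), 97.3, 26.0, np.float32(-1.3))
scene
(array([218., 336.]), array([ 767. , -190.7]), 112.7, 32.7, np.float32(-4.6))
(array([114., 302.]), array([ 630.4, -435.3]), 94.2, 81.0, np.float32(39.7))
(array([268., 226.]), array([466.1, -18. ]), 158.9, 15.7, np.float32(-5.5))
(array([302., 224.]), array([476.6,  78.3]), 197.0, 30.3, np.float32(3.6))
(array([368., 218.]), array([494.2, 274.1]), 187.3, 26.9, np.float32(-5.6))
```

View pics/topzoom.png

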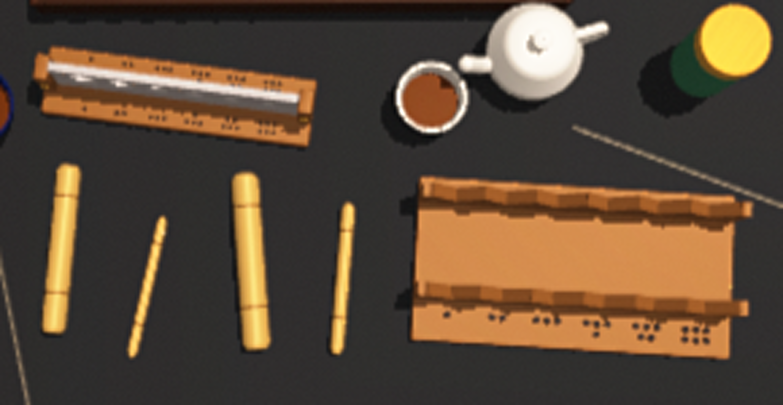

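```bash
python3 - <<'E'
from h import *
im,d,K,E=load("top0")
big=cv2.resize(im,None,fx=1,fy=1)
hsv=cv2.cvtColor(im,cv2.COLOR_RGB2HSV)
m=cv2.inRange(hsv,(3,90,60),(18,255,255))
for nm,(x0,x1,y0,y1),z in [("gauge",(168,282,115,172),14),("rack",(300,445,165,250),10)]:
    q=np.zeros_like(m); q[y0:y1,x0:x1]=m[y0:y1,x0:x1]; q=cv2.morphologyEx(q,cv2.MORPH_CLOSE,np.ones((9,9)))
    c=max(cv2.findContours(q,cv2.RETR_EXTERNAL,cv2.CHAIN_APPROX_NONE)[0],key=cv2.contourArea)
    P=ray(K,E,c[:,0],z)[:,:2].astype(np.float32); R=cv2.minAreaRect(P); print(nm,R, cv2.boxPoints(R).round(1).tolist())
# depth check: world points high of gauge
v,u=np.mgrid[120:165,170:282]; dd=d[120:165,170:282]
Pc=np.stack([(u-K[0,2])/K[0,0]*dd,(v-K[1,2])/K[0,0]*dd,dd],-1).reshape(-1,3); W=Pc@E[:3,:3].T+E[:3,3]
for lo,hi in [(66,85),(5,20)]:
    S=W[(W[:,2]>lo)&(W[:,2]<hi)]; R=cv2.minAreaRect(S[:,:2].astype(np.float32)); print(lo,len(S),R,np.median(S[:,2]))
v,u=np.mgrid[170:250,300:445]; dd=d[170:250,300:445]
Pc=np.stack([(u-K[0,2])/K[0,0]*dd,(v-K[1,2])/K[0,0]*dd,dd],-1).reshape(-1,3); W=Pc@E[:3,:3].T+E[:3,3]
S=W[(W[:,2]>5)&(W[:,2]<15)]; R=cv2.minAreaRect(S[:,:2].astype(np.float32)); print('rackbase',len(S),R,np.median(S[:,2]))
S=W[(W[:,2]>36)]; R=cv2.minAreaRect(S[:,:2].astype(np.float32)); print('rails',len(S),R)
E
```

```text
gauge ((656.4439697265625, 155.6637420654297), (294.851806640625, 73.61127471923828), 82.17024993896484) [[599.9000244140625, 14.600000381469727], [672.7999877929688, 4.599999904632568], [713.0, 296.70001220703125], [640.0999755859375, 306.70001220703125]]
rack ((472.58251953125, -268.4020690917969), (352.387451171875, 173.3687286376953), 85.92202758789062) [[373.6000061035156, -438.0], [546.5, -450.29998779296875], [571.5999755859375, -98.80000305175781], [398.6000061035156, -86.5]]
66 431 ((655.3728637695312, 149.59986877441406), (278.3830871582031, 25.593149185180664), 82.03843688964844) 73.62528598522636
5 1796 ((666.9786987304688, 152.10186767578125), (309.6309509277344, 127.04015350341797), 89.38634490966797) 13.777298426126208
rackbase 5382 ((471.684326171875, -261.5057678222656), (410.4366149902344, 223.70326232910156), 89.2912826538086) 10.221639303245183
rails 1379 ((480.37286376953125, -195.32020568847656), (172.39154052734375, 477.18280029296875), 6.704277038574219)
```

```bash
cat >> h.py <<'E'
def toolR(st=None):
    st=st or r.state(); return Ro.from_euler("xyz",st["orientation"],degrees=True).as_matrix()
def plan(target,yaw_jaw=None,st=None):
    """target world TCP; yaw_jaw: wanted world yaw (deg) of tool y axis direction. prints shift in tool axes, turn rad"""
    st=st or r.state(); R=toolR(st); d=R.T@(np.array(target)-st["tcp_pos"]); t=0
    y=R[:,1]; cur=np.degrees(np.arctan2(y[1],y[0]))
    if yaw_jaw is not None: t=-((yaw_jaw-cur+180)%360-180)
    print("tcp",st["tcp_pos"].round(1),"tooly yaw",cur.round(2),"q7",st["q"][6].round(1),"F",st["wrist_force"].round(1),"open",round(st["opening"],3),"t",round(st["clock"],2))
    print("shift",d.round(1),"turn rad",np.round(np.radians(t),4),"deg",round(t,1)); return d,t
E
python3 - <<'E'
from h import *
print(toolR().round(3)); plan([483,76,230],183.6)
E
```

```text
[[-0.     0.965  0.262]
 [ 0.001  0.262 -0.965]
 [-1.    -0.    -0.001]]
tcp [ 176.5 -651.1  230.5] tooly yaw 15.17 q7 -4.7 F [-0.  -0.8 -0.2] open 0.999 t 0.15
shift [   1.4  486.  -621.5] turn rad -2.9397 deg -168.4
```

```bash
python3 - <<'E'
from h import *
plan([440,-230,330],90)
E
```

```text
tcp [ 176.5 -651.1  230.5] tooly yaw 15.17 q7 -4.7 F [-0.  -0.8 -0.2] open 0.999 t 0.15
shift [ -99.   364.5 -337.6] turn rad -1.3061 deg -74.8
```

Emit:
move_arm(deltas=[-99, 365, -338, -1.306, -1, -99, 365, -338, -1.306, -1, -99, 365, -338, -1.306, -1, -99, 365, -338, -1.306, -1, -99, 365, -338, -1.306, -1, -99, 365, -338, -1.306, -1, -99, 365, -338, -1.306, -1, -99, 365, -338, -1.306, -1, -99, 365, -338, -1.306, -1, -99, 365, -338, -1.306, -1])

```text
clock: 0.98
tcp_pos: [393.9, -303.1, 313.0]
orientation: [-111.4, 90.0, -114.2]
wrist_force: [1.0, -0.5, 0.4]
opening: 0.998
```

```bash
python3 - <<'E'
from h import *
plan([500,90,330],180)
E
```

```text
tcp [ 393.9 -303.1  313. ] tooly yaw 87.13 q7 26.1 F [ 1.  -0.5  0.4] open 0.998 t 0.98
shift [-17.2 397.9  86.4] turn rad -1.6208 deg -92.9
```

Emit:
move_arm(deltas=[0, 390, 60, -1.4, -1, 0, 390, 60, -1.4, -1, 0, 390, 60, -1.4, -1, 0, 390, 60, -1.4, -1, 0, 390, 60, -1.4, -1, 0, 390, 60, -1.4, -1, 0, 390, 60, -1.4, -1, 0, 390, 60, -1.4, -1, 0, 390, 60, -1.4, -1, 0, 390, 60, -1.4, -1])

```text
clock: 1.82
tcp_pos: [474.8, 86.8, 313.2]
orientation: [-8.4, 89.8, 60.7]
wrist_force: [0.2, 0.6, 0.6]
opening: 1.002
```

```bash
python3 - <<'E'
from h import *
plan([500,120,320],180)
E
```

```text
tcp [474.8  86.8 313.2] tooly yaw 159.15 q7 46.1 F [0.2 0.6 0.6] open 1.002 t 1.82
shift [ -6.7 -11.7  40. ] turn rad -0.364 deg -20.9
```

Emit:
move_arm(deltas=[-7, -12, 40, -0.364, -1, -7, -12, 40, -0.364, -1, -7, -12, 40, -0.364, -1, -7, -12, 40, -0.364, -1, -7, -12, 40, -0.364, -1, -7, -12, 40, -0.364, -1, -7, -12, 40, -0.364, -1, -7, -12, 40, -0.364, -1, -7, -12, 40, -0.364, -1, -7, -12, 40, -0.364, -1])

```text
clock: 2.65
tcp_pos: [501.0, 113.6, 319.8]
orientation: [-131.5, 90.0, -42.3]
wrist_force: [0.4, 0.6, 0.4]
opening: 1.003
```

```bash
python3 - <<'E'
from h import *
plan([500,120,320],180)
im,d,K,E=shot("wrist","w1")
o,m=blanks(im,K,E,60); [print(x) for x in o]
E
```

```text
tcp [501.  113.6 319.8] tooly yaw 179.22 q7 59.9 F [0.4 0.6 0.4] open 1.003 t 2.65
shift [-0.2  1.1  6.4] turn rad -0.0136 deg -0.8
(array([ 66., 155.]), array([ 480.6, -189.3]), 195.1, 175.3, np.float32(86.0))
(array([250., 155.]), array([483.,  76.]), 183.8, 27.3, np.float32(3.6))
(array([181., 143.]), array([464. , -18.3]), 154.1, 12.7, np.float32(-5.3))
```

View pics/w1.png

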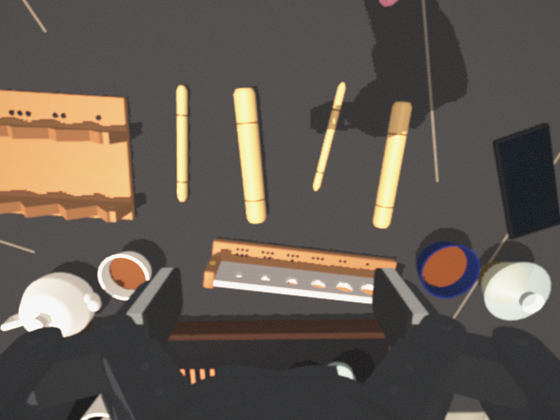

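```bash
python3 - <<'E'
from h import *
im,d,K,E=load("w1")
cv2.imwrite("pics/w1z.png",cv2.resize(im[225:315,195:410,::-1],None,fx=3.7,fy=3.7,interpolation=cv2.INTER_CUBIC))
E
```

```text
(no output)
```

View pics/w1z.png

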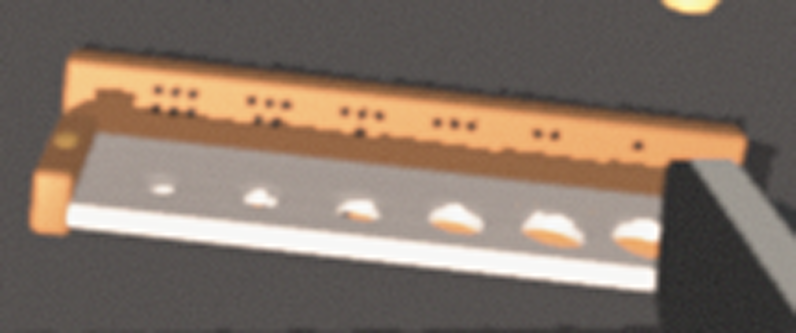

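```bash
python3 - <<'E'
from h import *
im,d,K,E=load("w1")
g=im.astype(int); 
up,lo=[],[]
g4=cv2.resize(im,None,fx=4,fy=4,interpolation=cv2.INTER_CUBIC).astype(int).min(axis=2)  # min channel: white
for c in range(225,365,5):
    col=g4[265*4:315*4,c*4+2]; w=np.where(col>195)[0]
    # last run
    if len(w)==0: continue
    e=w[-1]; s=e
    while s>0 and col[s-1]>195: s-=1
    up.append((c+.5,265+(s+.5)/4-.5)); lo.append((c+.5,265+(e+.5)/4-.5))
U=ray(K,E,up,75); L=ray(K,E,lo,75)
for P in (U,L):
    k=np.polyfit(P[:,1],P[:,0],1); 
    res=P[:,0]-np.polyval(k,P[:,1]); k=np.polyfit(P[abs(res)<1.5,1],P[abs(res)<1.5,0],1)
    print("x at y=150:",np.polyval(k,150),"yaw",-np.degrees(np.arctan(k[0])))
# dots
z=lambda p:(np.array(p,float)+.5)/3.7-.5+np.array([195,225])
pts={'h6dots':[(158,90),(176,93),(194,95),(156,108),(173,110),(190,112)],'5':[(252,100),(269,103),(287,105),(259,121),(277,123)],'4':[(346,112),(363,115),(380,117),(361,133)],'3':[(438,123),(455,125),(472,127)],'2':[(538,134),(554,136)],'1':[(638,146)]}
for k,v in pts.items(): 
    v=np.array(v,float); print(k,ray(K,E,[z((v[:,0].min()+v[:,0].max(),0))*0+z(((v[:,0].min()+v[:,0].max())/2,v[:,1].mean()))],14).round(1))
# holes on front face extremes
for k,(l,rr,vv) in {6:(150,175,188),5:(243,277,198),4:(338,380,210),3:(430,483,220),2:(523,583,230)}.items():
    a=ray(K,E,[z((l,vv)),z((rr,vv))],50); print('hole',k,a.mean(0).round(1),np.linalg.norm(a[1]-a[0]).round(1))
c=ray(K,E,[z((67,58)),z((745,128))],14); print(c, np.linalg.norm(c[1]-c[0]))
E
```

```text
x at y=150: 651.0899756902279 yaw -7.6984738338413985
x at y=150: 659.8901790622324 yaw -7.763674641240827
h6dots [[621.4  58.7  14. ]]
5 [[625.8  96.9  14. ]]
4 [[630.1 134.9  14. ]]
3 [[633.1 172.4  14. ]]
2 [[638.  209.6  14. ]]
1 [[643.3 247.5  14. ]]
hole 6 [641.5  56.8  50. ] 9.5
hole 5 [646.2  93.9  50. ] 13.0
hole 4 [651.7 131.7  50. ] 16.1
hole 3 [656.4 169.2  50. ] 20.4
hole 2 [661.2 206.5  50. ] 23.1
[[602.08551367  16.17415901  14.        ]
 [635.80867743 290.62833716  14.        ]] 276.5182592139892
```

```bash
python3 - <<'E'
from h import *
plan([483,76,60],183.6)
print(r.state()['dq'].round(2))
E
```

```text
tcp [501.  113.6 319.7] tooly yaw 179.23 q7 59.9 F [-0.  -0.4 -0.6] open 1.002 t 2.7
shift [259.7  17.6 -37.8] turn rad -0.0763 deg -4.4
[ 0.02  0.14 -0.22 -0.09 -0.02 -0.08  0.16]
```

Emit:
move_arm(deltas=[100, 10, -20, -0.04, -1, 200, 18, -38, -0.076, -1, 260, 18, -38, -0.076, -1, 260, 18, -38, -0.076, -1, 260, 18, -38, -0.076, -1, 260, 18, -38, -0.076, -1, 260, 18, -38, -0.076, -1, 260, 18, -38, -0.076, -1, 260, 18, -38, -0.076, -1, 260, 18, -38, -0.076, -1])

```text
clock: 3.53
tcp_pos: [484.0, 76.9, 61.1]
orientation: [-77.0, 89.8, 16.6]
wrist_force: [-0.1, 0.2, -0.2]
opening: 0.999
```

```bash
python3 - <<'E'
from h import *
plan([483,76,2],183.6)
E
```

```text
tcp [484.   76.9  61.1] tooly yaw -176.37 q7 50.1 F [-0.1  0.2 -0.2] open 0.999 t 3.53
shift [59.1  1.3 -0.9] turn rad 0.0005 deg 0.0
```

Emit:
move_arm(deltas=[30, 1, -1, 0, -1, 50, 1, -1, 0, -1, 58, 1, -1, 0, -1, 58, 1, -1, 0, -1, 58, 1, -1, 0, 1, 58, 1, -1, 0, 1, 58, 1, -1, 0, 1, 58, 1, -1, 0, 1, 58, 1, -1, 0, 1, 58, 1, -1, 0, 1])

```text
clock: 4.37
tcp_pos: [482.3, 75.2, 2.6]
orientation: [-99.2, 89.9, -5.6]
wrist_force: [-1.1, -0.6, 6.9]
opening: 0.306
```

```bash
python3 - <<'E'
from h import *
plan([483,76,2],183.6)
E
```

```text
tcp [482.3  75.2   2.6] tooly yaw -176.38 q7 44.5 F [-1.1 -0.6  6.9] open 0.306 t 4.37
shift [ 0.6 -0.7  0.8] turn rad 0.0003 deg 0.0
```

Emit:
move_arm(deltas=[-10, 0, 0, 0, 1, -30, 0, 0, 0, 1, -50, 0, 0, 0, 1, -70, 0, 0, 0, 1, -80, 0, 0, 0, 1, -80, 0, 0, 0, 1, -80, 0, 0, 0, 1, -80, 0, 0, 0, 1, -80, 0, 0, 0, 1, -80, 0, 0, 0, 1])

```text
clock: 5.2
tcp_pos: [480.9, 74.8, 80.7]
orientation: [90.8, 89.9, -175.6]
wrist_force: [-0.6, 1.2, -0.9]
opening: 0.305
```

```bash
cat >> h.py <<'E'
G=np.array([655.6,150.2]); gy=np.radians(-7.73)
gx=np.array([np.cos(gy),np.sin(gy)]); gyv=np.array([-np.sin(gy),np.cos(gy)])
HY={1:95,2:57,3:19,4:-19,5:-57,6:-95}
def gp(x,k,z,off=0):  # world tcp for blank centre x in gauge frame, hole k
    p=G+x*gx+(HY[k]+off)*gyv; return [p[0],p[1],z]
def ing(st=None):
    st=st or r.state(); d=st["tcp_pos"][:2]-G; print("gauge frame tcp x,y,z",np.round([d@gx,d@gyv,st["tcp_pos"][2]],1))
E
python3 - <<'E'
from h import *
ing()
plan(gp(-118,1,38.6),172.27)
E
```

```text
gauge frame tcp x,y,z [-163.   -98.2   80.7]
tcp [480.9  74.8  80.7] tooly yaw -176.37 q7 52.1 F [-0.6  1.2 -0.9] open 0.305 t 5.2
shift [ 41.9 -82.2 180.5] turn rad 0.1983 deg 11.4
```

Emit:
move_arm(deltas=[0, -20, 40, 0.05, 1, 0, -40, 80, 0.1, 1, 0, -60, 120, 0.15, 1, 0, -75, 160, 0.198, 1, 15, -82, 180, 0.198, 1, 30, -82, 180, 0.198, 1, 42, -82, 180, 0.198, 1, 42, -82, 180, 0.198, 1, 42, -82, 180, 0.198, 1, 42, -82, 180, 0.198, 1])

```text
clock: 6.03
tcp_pos: [552.3, 258.1, 39.7]
orientation: [-177.4, 89.9, -95.2]
wrist_force: [0.5, 0.2, 0.5]
opening: 0.304
```

```bash
python3 - <<'E'
from h import *
ing()
plan(gp(-118,1,38.6),172.27)
im,d,K,E=shot("wrist","w2")
cv2.imwrite("pics/w2z.png",cv2.resize(im[100:400,180:380,::-1],None,fx=2,fy=2,interpolation=cv2.INTER_CUBIC))
E
```

```text
gauge frame tcp x,y,z [-116.9   93.1   39.7]
tcp [552.3 258.1  39.7] tooly yaw 172.17 q7 25.7 F [0.5 0.2 0.5] open 0.304 t 6.03
shift [1.1 1.1 1.9] turn rad -0.0018 deg -0.1
```

View pics/w2.png

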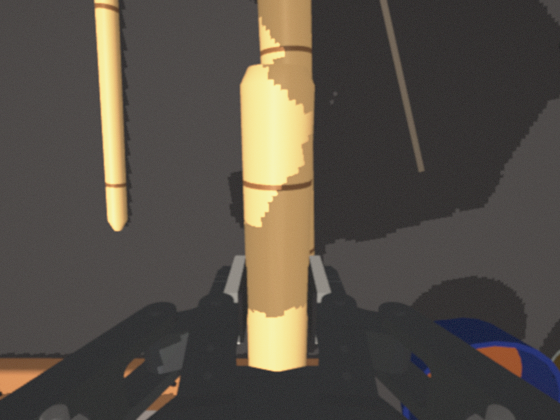

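Emit:
move_arm(deltas=[1, 0, 2, 0, 1, 1, 0, 2, 0, 1, 1, -6, 2, 0, 1, 1, -12, 2, 0, 1, 1, -17, 2, 0, 1, 1, -22, 2, 0, 1, 1, -26, 2, 0, 1, 1, -29, 2, 0, 1, 1, -32, 2, 0, 1, 1, -32, 2, 0, 1])

```text
clock: 6.92
tcp_pos: [584.7, 256.9, 38.4]
orientation: [-162.1, 90.0, -79.9]
wrist_force: [0.0, 0.1, -0.0]
opening: 0.3
```

```bash
python3 - <<'E'
from h import *
ing()
plan(gp(-58,1,38.6),172.27)
E
```

```text
gauge frame tcp x,y,z [-84.6  96.2  38.4]
tcp [584.7 256.9  38.4] tooly yaw 172.23 q7 28.0 F [ 0.   0.1 -0. ] open 0.3 t 6.92
shift [ -0.2 -26.7  -1.2] turn rad -0.0007 deg -0.0
```

Emit:
move_arm(deltas=[0, -5, -1, 0, 1, 0, -10, -1, 0, 1, 0, -15, -1, 0, 1, 0, -20, -1, 0, 1, 0, -24, -1, 0, 1, 0, -27, -1, 0, 1, 0, -27, -1, 0, 1, 0, -27, -1, 0, 1, 0, -27, -1, 0, 1, 0, -27, -1, 0, 1])

```text
clock: 7.75
tcp_pos: [610.3, 253.0, 38.6]
orientation: [117.4, 90.0, -160.3]
wrist_force: [0.5, -1.0, -0.2]
opening: 0.311
```

```bash
python3 - <<'E'
from h import *
ing()
plan(gp(-118,1,38.6),172.27)
im,d,K,E=shot("scene","s3")
cv2.imwrite("pics/s3z.png",cv2.resize(im[180:300,270:430,::-1],None,fx=4,fy=4,interpolation=cv2.INTER_CUBIC))
E
```

```text
gauge frame tcp x,y,z [-58.7  95.8  38.6]
tcp [610.3 253.   38.6] tooly yaw 172.31 q7 30.1 F [ 0.5 -1.  -0.2] open 0.311 t 7.75
shift [ 0.  59.3 -0.7] turn rad 0.0006 deg 0.0
```

View pics/s3z.png

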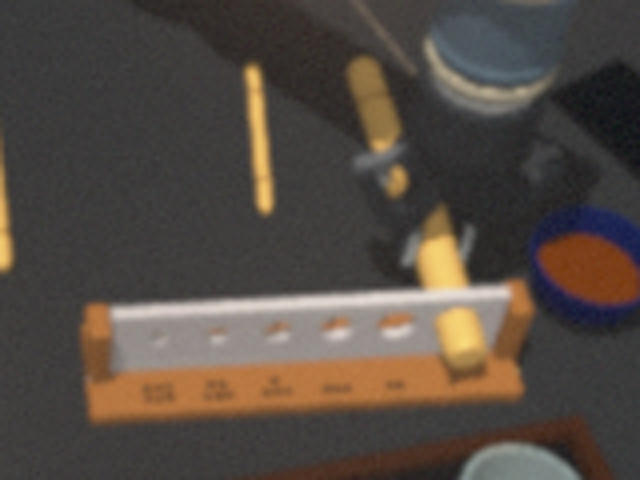

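The scene view shows blank_a's end well out of the back of hole 1, with almost no force. Next I'll draw it out and try hole 2, to confirm it's stopped there.

Emit:
move_arm(deltas=[0, 10, 0, 0, 1, 0, 25, 0, 0, 1, 0, 40, 0, 0, 1, 0, 55, 0, 0, 1, 0, 61, 0, 0, 1, 0, 61, 10, 0, 1, 0, 61, 25, 0, 1, 0, 61, 38, 0, 1, 0, 61, 38, 0, 1, 0, 61, 38, 0, 1])

```text
clock: 8.63
tcp_pos: [555.6, 300.7, 38.7]
orientation: [-8.2, 89.9, 74.2]
wrist_force: [0.3, 0.4, -1.0]
opening: 0.305
```

```bash
python3 - <<'E'
from h import *
ing()
plan(gp(-100,2,38.6),172.27)
E
```

```text
gauge frame tcp x,y,z [-119.3  135.7   38.7]
tcp [555.6 300.7  38.7] tooly yaw 172.37 q7 23.3 F [ 0.3  0.4 -1. ] open 0.305 t 8.63
shift [ -0.  -19.2 -78.7] turn rad 0.0018 deg 0.1
```

Emit:
move_arm(deltas=[0, 0, -20, 0, 1, 0, 0, -45, 0, 1, 0, 0, -70, 0, 1, 0, 0, -79, 0, 1, 0, 0, -79, 0, 1, 0, -7, -79, 0, 1, 0, -15, -79, 0, 1, 0, -20, -79, 0, 1, 0, -20, -79, 0, 1, 0, -20, -79, 0, 1])

```text
clock: 9.47
tcp_pos: [565.0, 218.7, 38.5]
orientation: [-2.2, 90.0, 80.1]
wrist_force: [-1.0, -0.1, -0.8]
opening: 0.304
```

```bash
python3 - <<'E'
from h import *
ing()
plan(gp(-88,2,38.6),172.27)
E
```

```text
gauge frame tcp x,y,z [-99.   55.7  38.5]
tcp [565.  218.7  38.5] tooly yaw 172.3 q7 29.6 F [-1.  -0.1 -0.8] open 0.304 t 9.47
shift [ -0.1 -11.    1.3] turn rad 0.0005 deg 0.0
```

Emit:
move_arm(deltas=[0, -2, 1, 0, 1, 0, -4, 1, 0, 1, 0, -6, 1, 0, 1, 0, -8, 1, 0, 1, 0, -10, 1, 0, 1, 0, -11, 1, 0, 1, 0, -12, 1, 0, 1, 0, -12, 1, 0, 1, 0, -12, 1, 0, 1, 0, -12, 1, 0, 1])

```text
clock: 10.3
tcp_pos: [575.4, 218.1, 38.6]
orientation: [67.6, 89.9, 150.0]
wrist_force: [-4.8, 2.5, -0.7]
opening: 0.305
```

```bash
python3 - <<'E'
from h import *
ing()
plan(gp(-80,2,38.6),172.27)
E
```

```text
gauge frame tcp x,y,z [-88.6  56.5  38.6]
tcp [575.4 218.1  38.6] tooly yaw 172.36 q7 30.4 F [-4.8  2.5 -0.7] open 0.305 t 10.3
shift [-0.1 -8.6  0.5] turn rad 0.0015 deg 0.1
```

Emit:
move_arm(deltas=[0, -1, 0, 0, 1, 0, -2, 0, 0, 1, 0, -3, 0, 0, 1, 0, -3, 0, 0, 1, 0, -3, 0, 0, 1, 0, -3, 0, 0, 1, 0, -3, 0, 0, 1, 0, -3, 0, 0, 1, 0, -3, 0, 0, 1, 0, -3, 0, 0, 1])

```text
clock: 11.13
tcp_pos: [575.7, 218.1, 38.1]
orientation: [98.3, 89.7, -179.3]
wrist_force: [-8.8, 3.4, 1.8]
opening: 0.302
```

```bash
python3 - <<'E'
from h import *
ing()
plan(gp(-125,2,60),172.27)
E
```

```text
gauge frame tcp x,y,z [-88.3  56.5  38.1]
tcp [575.7 218.1  38.1] tooly yaw 172.41 q7 30.6 F [-8.8  3.4  1.8] open 0.302 t 11.13
shift [-21.7  36.8   0.5] turn rad 0.0024 deg 0.1
```

```bash
python3 - <<'E'
from h import *
im,d,K,E=load("top0")
cv2.imwrite("pics/rz.png",cv2.resize(im[170:248,308:444,::-1],None,fx=5.5,fy=5.5,interpolation=cv2.INTER_CUBIC))
im,d,K,E=load("w1")
cv2.imwrite("pics/rz2.png",cv2.resize(im[80:230,0:140,::-1],None,fx=4,fy=4,interpolation=cv2.INTER_CUBIC))
E
```

```text
(no output)
```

View pics/rz.png

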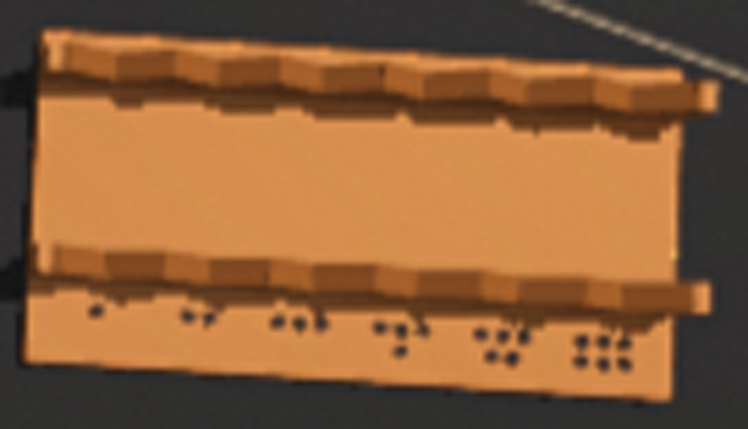

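View pics/rz2.png

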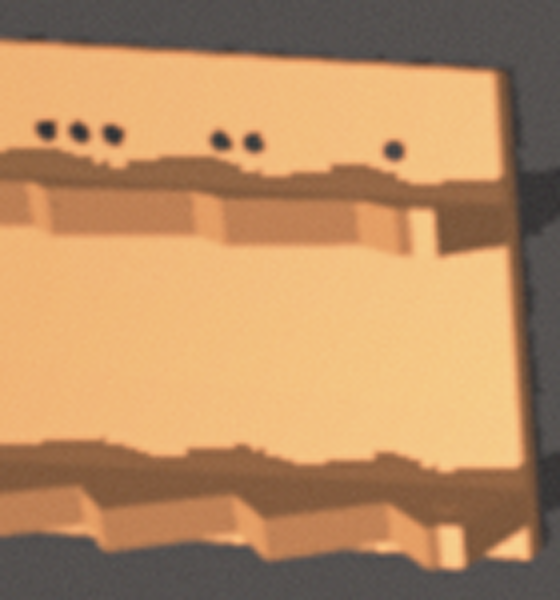

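Emit:
move_arm(deltas=[0, 5, 0, 0, 1, 0, 15, 0, 0, 1, 0, 30, 0, 0, 1, 0, 40, 0, 0, 1, -20, 40, 0, 0, 1, -40, 40, 0, 0, 1, -70, 40, 0, 0, 1, -90, 40, 0, 0, 1, -90, 40, 0, 0, 1, -90, 40, 0, 0, 1])

```text
clock: 11.97
tcp_pos: [540.7, 221.7, 129.7]
orientation: [-88.1, 89.8, -5.9]
wrist_force: [-0.6, -0.1, -1.0]
opening: 0.299
```

```bash
python3 - <<'E'
from h import *
_,_,K,E=load("top0"); _,_,K2,E2=load("w1")
z1=lambda p:(np.array(p,float)+.5)/5.5-.5+np.array([308,170])
z2=lambda p:(np.array(p,float)+.5)/4-.5+np.array([0,80])
D={'1':(96,311),'2':(198,318),'3':(300,323),'4':(401,329),'5':(503,336),'6':(603,353),'fl':(24,361),'fr':(671,399),'bl':(41,34)}
a={k:ray(K,E,[z1(v)],10)[0] for k,v in D.items()}
D2={'1':(394,151),'2':(238,141),'3':(80,131),'fl':(502,70),'bl':(536,545)}
b={k:ray(K2,E2,[z2(v)],10)[0] for k,v in D2.items()}
for k in a: print(k,a[k].round(1),b.get(k,np.zeros(3)).round(1))
d=a['1'][:2]-a['6'][:2]; d6=a['1']-a['5']; print(np.linalg.norm(d6)/4, np.degrees(np.arctan2(d6[1],d6[0]))-90)
e=a['fl']-a['fr']; print(np.linalg.norm(e),np.degrees(np.arctan2(e[1],e[0]))-90)
e=b['1']-b['3']; print(np.linalg.norm(e),np.degrees(np.arctan2(e[1],e[0]))-90)
E
```

```text
1 [ 425.3 -125.7   10. ] [ 425.5 -126.5   10. ]
2 [ 421.1 -177.7   10. ] [ 421.7 -178.2   10. ]
3 [ 418.  -229.7   10. ] [ 417.9 -230.4   10. ]
4 [ 414.4 -281.4   10. ] [0. 0. 0.]
5 [ 410.2 -333.6   10. ] [0. 0. 0.]
6 [ 400.9 -384.7   10. ] [0. 0. 0.]
fl [400.3 -88.6  10. ] [400.4 -86.5  10. ]
fr [ 377.1 -418.9   10. ] [0. 0. 0.]
bl [ 567.5 -100.1   10. ] [564.1 -97.9  10. ]
52.112304067559386 -4.14991776482006
331.10940727487474 -4.021129032308423
104.21671622509493 -4.220020514107503
```

```bash
cat >> h.py <<'E'
RC=np.array([473.4,-259.9]); ra=np.radians(-4.12); rx=np.array([np.cos(ra),np.sin(ra)]); ry=np.array([-np.sin(ra),np.cos(ra)])
def rp(k,z,x=0): p=RC+x*rx+(130-52*(k-1))*ry; return [p[0],p[1],z]
def inr(st=None):
    st=st or r.state(); d=st["tcp_pos"][:2]-RC; print("rack frame tcp x,y,z",np.round([d@rx,d@ry,st["tcp_pos"][2]],1))
E
python3 - <<'E'
from h import *
plan(rp(1,120),175.88)
E
```

```text
tcp [540.7 221.7 129.7] tooly yaw 172.22 q7 32.6 F [-0.6 -0.1 -1. ] open 0.299 t 11.97
shift [   9.7    9.8 -356.5] turn rad -0.0638 deg -3.7
```

Emit:
move_arm(deltas=[0, 0, -30, 0, 1, 0, 0, -70, 0, 1, 0, 3, -110, -0.01, 1, 0, 4, -150, -0.02, 1, 0, 5, -190, -0.03, 1, 0, 6, -230, -0.04, 1, 3, 7, -270, -0.05, 1, 5, 8, -310, -0.064, 1, 8, 10, -345, -0.064, 1, 10, 10, -356, -0.064, 1])

```text
clock: 12.8
tcp_pos: [478.8, -136.3, 116.4]
orientation: [122.2, 89.7, -152.4]
wrist_force: [-0.6, -0.6, -1.9]
opening: 0.301
```

```bash
python3 - <<'E'
from h import *
inr();plan(rp(1,55),175.88)
E
```

```text
rack frame tcp x,y,z [ -3.4 123.7 116.4]
tcp [ 478.8 -136.3  116.4] tooly yaw 175.42 q7 73.9 F [-0.6 -0.6 -1.9] open 0.301 t 12.8
shift [61.4 -3.7  6.5] turn rad -0.008 deg -0.5
```

Emit:
move_arm(deltas=[15, -3, 4, -0.006, 1, 30, -3, 4, -0.006, 1, 40, -3, 4, -0.006, 1, 45, -3, 4, -0.006, 1, 45, -3, 4, -0.006, 1, 45, -3, 4, -0.006, 1, 45, -3, 4, -0.006, 1, 45, -3, 4, -0.006, 1, 45, -3, 4, -0.006, 1, 45, -3, 4, -0.006, 1])

```text
clock: 13.63
tcp_pos: [485.7, -125.7, 74.1]
orientation: [-117.0, 89.9, -30.7]
wrist_force: [0.2, 0.3, -1.4]
opening: 0.304
```

```bash
python3 - <<'E'
from h import *
inr();plan(rp(1,44.4),175.88)
E
```

```text
rack frame tcp x,y,z [  2.6 134.8  74.1]
tcp [ 485.7 -125.7   74.1] tooly yaw 176.29 q7 69.8 F [ 0.2  0.3 -1.4] open 0.304 t 13.63
shift [29.7  2.7 -4.7] turn rad 0.0071 deg 0.4
```

Emit:
move_arm(deltas=[5, 2, -4.7, 0.007, 1, 10, 2, -4.7, 0.007, 1, 15, 2, -4.7, 0.007, 1, 20, 2, -4.7, 0.007, 1, 24, 2, -4.7, 0.007, 1, 27, 2, -4.7, 0.007, 1, 29, 2, -4.7, 0.007, 1, 29, 2, -4.7, 0.007, 1, 29, 2, -4.7, 0.007, 1, 29, 2, -4.7, 0.007, 1])

```text
clock: 14.47
tcp_pos: [483.3, -129.8, 44.6]
orientation: [-52.2, 90.0, 33.7]
wrist_force: [-0.2, 0.2, -1.6]
opening: 0.303
```

```bash
python3 - <<'E'
from h import *
inr();plan(rp(1,44.4),175.88)
E
```

```text
rack frame tcp x,y,z [  0.5 130.4  44.6]
tcp [ 483.3 -129.8   44.6] tooly yaw 175.91 q7 67.5 F [-0.2  0.2 -1.6] open 0.303 t 14.47
shift [ 0.2  0.5 -0.4] turn rad 0.0006 deg 0.0
```

Emit:
move_arm(deltas=[0, 0, 0, 0, 0.3, 0, 0, 0, 0, 0.2, 0, 0, 0, 0, 0.1, 0, 0, 0, 0, 0.1, 0, 0, 0, 0, 0.1, -5, 0, 0, 0, 0.1, -20, 0, 0, 0, 0.1, -45, 0, 0, 0, 0.1, -75, 0, 0, 0, 0.1, -95, 0, 0, 0, 0.1])

```text
clock: 15.3
tcp_pos: [483.9, -129.8, 142.0]
orientation: [-95.0, 89.9, -9.1]
wrist_force: [0.9, 0.0, -0.3]
opening: 0.448
```

```bash
python3 - <<'E'
from h import *
inr()
im,d,K,E=shot("wrist","w4")
o,m=blanks(im,K,E,60,z=56); [print(x) for x in o]
im,d,K,E=shot("top","t4")
o,m=blanks(im,K,E,100); [print(x) for x in o]
plan([498.7,271.4,80],174.6)
E
```

```text
rack frame tcp x,y,z [  1.1 130.5 142. ]
(array([496., 327.]), array([589.5,  44.1]), 112.8, 31.0, np.float32(82.1))
(array([412., 125.]), array([424.3, -34.1]), 66.7, 11.5, np.float32(-5.2))
(array([332., 220.]), array([ 442.6, -145.3]), 107.5, 98.8, np.float32(85.1))
(array([214., 216.]), array([457.2, 183.3]), 148.6, 12.1, np.float32(-13.1))
(array([287., 213.]), array([465. , -18.7]), 155.4, 14.9, np.float32(-5.5))
(array([410., 211.]), array([ 465.4, -367.6]), 171.0, 151.6, np.float32(-4.1))
(array([182., 202.]), array([498.7, 271.4]), 176.4, 25.8, np.float32(-5.3))
(array([499., 176.]), array([ 563. , -623.7]), 206.2, 44.7, np.float32(-0.0))
tcp [ 485.7 -130.3  143.2] tooly yaw 175.88 q7 75.4 F [-0.4 -0.5 -0.3] open 0.449 t 15.4
shift [ 62.3  16.3 401.7] turn rad 0.0223 deg 1.3
```

View pics/w4.png

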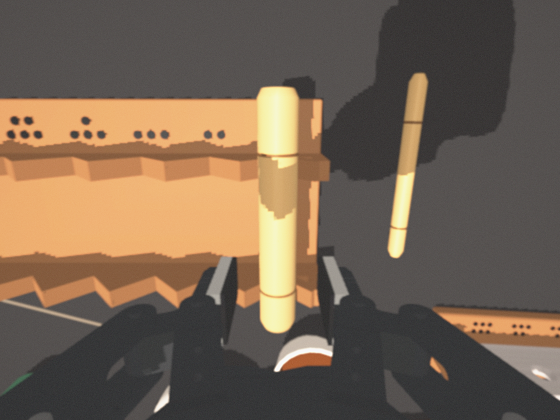

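View pics/t4.png

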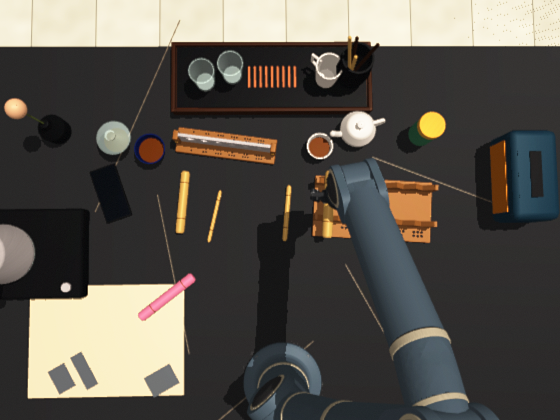

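```bash
python3 - <<'E'
from h import *
im,d,K,E=load("w4")
P=ray(K,E,[(278,87),(277,332)],56)[:,:2]; print(P, (P.mean(0)-RC)@rx,(P.mean(0)-RC)@ry,np.linalg.norm(P[1]-P[0]))
E
```

```text
[[ 392.68173735 -123.43787386]
 [ 581.86901933 -137.31895063]] 4.533963293491914 130.18375857318816 189.69584063752166
```

Emit:
move_arm(deltas=[0, 2, 40, 0, -1, 0, 4, 80, 0, -1, 10, 6, 120, 0, -1, 20, 8, 160, 0.01, -1, 30, 10, 200, 0.02, -1, 40, 12, 240, 0.022, -1, 50, 14, 280, 0.022, -1, 60, 16, 320, 0.022, -1, 62, 16, 360, 0.022, -1, 62, 16, 402, 0.022, -1])

```text
clock: 16.23
tcp_pos: [494.6, 272.4, 75.6]
orientation: [135.0, 89.8, -140.4]
wrist_force: [0.8, -0.8, 0.2]
opening: 1.0
```

```bash
python3 - <<'E'
from h import *
im,d,K,E=shot("wrist","w5")
o,m=blanks(im,K,E,60,z=12); [print(x) for x in o]
plan([498.7,271.4,40],174.7)
E
```

```text
tcp [494.  284.7  77.8] tooly yaw 175.23 q7 24.7 F [1.8 7.8 2.7] open 1.0 t 16.28
shift [ 37.7  -5.8 -13.2] turn rad 0.0093 deg 0.5
```

View pics/w5.png

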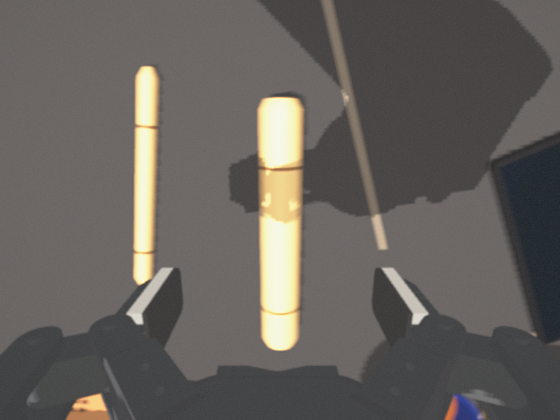

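Emit:
move_arm(deltas=[0, -3, -1, 0.005, -1, 0, -3, -1, 0.005, -1, 10, -3, -1, 0.005, -1, 20, -3, -1, 0.005, -1, 35, -3, -1, 0.005, -1, 35, -3, -1, 0.005, -1, 35, -3, -1, 0.005, -1, 35, -3, -1, 0.005, -1, 35, -3, -1, 0.005, -1, 35, -3, -1, 0.005, -1])

```text
clock: 17.12
tcp_pos: [499.3, 270.3, 43.2]
orientation: [-64.2, 89.9, 20.1]
wrist_force: [0.5, 0.1, 0.4]
opening: 1.002
```

```bash
python3 - <<'E'
from h import *
im,d,K,E=shot("wrist","w6")
o,m=blanks(im,K,E,60,z=12,smin=90); [print(x) for x in o]
plan([498.7,271.4,2],174.7)
E
```

```text
(array([278., 226.]), array([498.1, 271.1]), 177.0, 25.5, np.float32(-5.2))
(array([118., 176.]), array([457.2, 187. ]), 145.0, 11.4, np.float32(-13.0))
tcp [499.3 270.5  43.2] tooly yaw 174.33 q7 22.8 F [-0.2  0.3  0.2] open 1.004 t 17.17
shift [41.2  0.7  0.9] turn rad -0.0065 deg -0.4
```

View pics/w6.png

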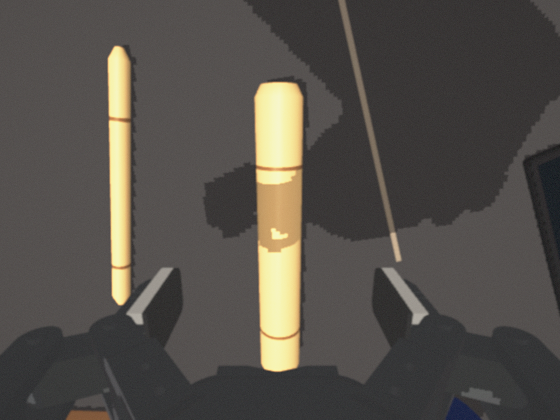

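Emit:
move_arm(deltas=[15, 1, 1, -0.006, -1, 30, 1, 1, -0.006, -1, 41, 1, 1, -0.006, -1, 41, 1, 1, -0.006, -1, 41, 1, 1, -0.006, 1, 41, 1, 1, -0.006, 1, 41, 1, 1, -0.006, 1, 41, 1, 1, -0.006, 1, 41, 1, 1, -0.006, 1, 41, 1, 1, -0.006, 1])

```text
clock: 18.0
tcp_pos: [498.4, 271.7, 2.4]
orientation: [-71.0, 89.9, 13.6]
wrist_force: [-0.7, -0.2, 3.8]
opening: 0.264
```

```bash
python3 - <<'E'
from h import *
plan([498.3,271.2,2],174.7)
E
```

```text
tcp [498.4 271.7   2.4] tooly yaw 174.68 q7 20.3 F [-0.7 -0.2  3.8] open 0.264 t 18.0
shift [ 0.4  0.1 -0.5] turn rad -0.0004 deg -0.0
```

Emit:
move_arm(deltas=[-10, 0, 0, 0, 1, -25, 0, 0, 0, 1, -45, 0, 0, 0, 1, -60, 0, 0, 0, 1, -60, 0, 0, 0, 1, -60, 0, 0, 0, 1, -60, 0, 0, 0, 1, -60, 0, 0, 0, 1, -60, 0, 0, 0, 1, -60, 0, 0, 0, 1])

```text
clock: 18.83
tcp_pos: [497.5, 271.2, 60.8]
orientation: [122.7, 89.9, -152.7]
wrist_force: [-0.1, 1.1, -0.1]
opening: 0.26
```

```bash
python3 - <<'E'
from h import *
plan(gp(-112,2,40.2),172.27)
E
```

```text
tcp [497.5 271.2  60.8] tooly yaw 174.69 q7 24.1 F [-0.1  1.1 -0.1] open 0.26 t 18.83
shift [ 20.6 -59.1 -44.1] turn rad 0.0422 deg 2.4
```

Emit:
move_arm(deltas=[0, -20, -15, 0.02, 1, 0, -40, -30, 0.042, 1, 5, -55, -44, 0.042, 1, 12, -59, -44, 0.042, 1, 20, -59, -44, 0.042, 1, 20, -59, -44, 0.042, 1, 20, -59, -44, 0.042, 1, 20, -59, -44, 0.042, 1, 20, -59, -44, 0.042, 1, 20, -59, -44, 0.042, 1])

```text
clock: 19.67
tcp_pos: [552.3, 223.0, 42.1]
orientation: [-50.7, 90.0, 31.6]
wrist_force: [1.0, 0.1, -0.7]
opening: 0.259
```

```bash
python3 - <<'E'
from h import *
ing();plan(gp(-80,2,40.2),172.27)
E
```

```text
gauge frame tcp x,y,z [-112.1   58.3   42.1]
tcp [552.3 223.   42.1] tooly yaw 172.36 q7 28.4 F [ 1.   0.1 -0.7] open 0.259 t 19.67
shift [  1.9 -32.1  -1.3] turn rad 0.0015 deg 0.1
```

Emit:
move_arm(deltas=[1.7, 0, -1, 0, 1, 1.7, 0, -1, 0, 1, 1.7, -6, -1, 0, 1, 1.7, -12, -1, 0, 1, 1.7, -17, -1, 0, 1, 1.7, -22, -1, 0, 1, 1.7, -26, -1, 0, 1, 1.7, -29, -1, 0, 1, 1.7, -32, -1, 0, 1, 1.7, -32, -1, 0, 1])

```text
clock: 20.5
tcp_pos: [584.9, 216.7, 39.9]
orientation: [-70.4, 90.0, 11.8]
wrist_force: [-0.5, -0.4, -0.8]
opening: 0.263
```

```bash
python3 - <<'E'
from h import *
ing();plan(gp(-55,2,40.2),172.27)
E
```

```text
gauge frame tcp x,y,z [-79.   56.4  39.9]
tcp [584.9 216.7  39.9] tooly yaw 172.24 q7 30.8 F [-0.5 -0.4 -0.8] open 0.263 t 20.5
shift [ -0.3 -24.    0.7] turn rad -0.0006 deg -0.0
```

Emit:
move_arm(deltas=[0, -5, 0.6, 0, 1, 0, -10, 0.6, 0, 1, 0, -15, 0.6, 0, 1, 0, -20, 0.6, 0, 1, 0, -24, 0.6, 0, 1, 0, -24, 0.6, 0, 1, 0, -24, 0.6, 0, 1, 0, -24, 0.6, 0, 1, 0, -24, 0.6, 0, 1, 0, -24, 0.6, 0, 1])

```text
clock: 21.33
tcp_pos: [607.8, 214.4, 40.0]
orientation: [147.3, 90.0, -130.4]
wrist_force: [-0.3, 0.3, -0.7]
opening: 0.263
```

```bash
python3 - <<'E'
from h import *
ing()
plan(gp(-112,2,40.2),172.27)
im,d,K,E=shot("scene","s7")
cv2.imwrite("pics/s7z.png",cv2.resize(im[180:300,270:430,::-1],None,fx=4,fy=4,interpolation=cv2.INTER_CUBIC))
E
```

```text
gauge frame tcp x,y,z [-56.   57.2  40. ]
tcp [607.8 214.4  40. ] tooly yaw 172.31 q7 32.5 F [-0.3  0.3 -0.7] open 0.263 t 21.33
shift [-0.2 56.  -0.2] turn rad 0.0006 deg 0.0
```

View pics/s7z.png

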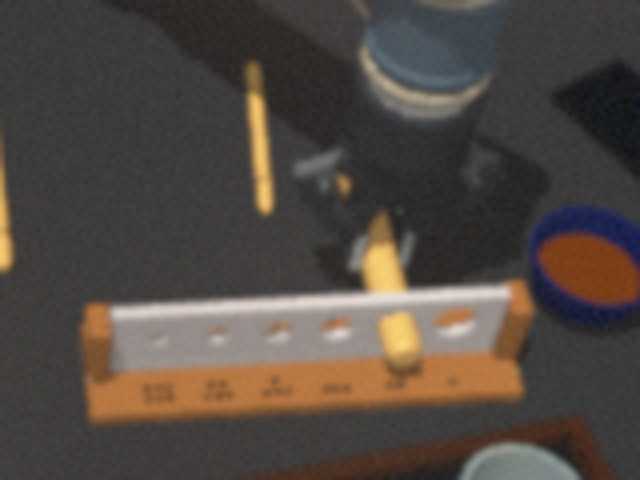

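Blank_b's end is clear of the back of hole 2, with no force. Now I'll draw it out and try hole 3.

Emit:
move_arm(deltas=[0, 10, 0, 0, 1, 0, 25, 0, 0, 1, 0, 40, 0, 0, 1, 0, 52, 0, 0, 1, 0, 56, 0, 0, 1, 0, 56, 0, 0, 1, 0, 56, -12, 0, 1, 0, 56, -26, 0, 1, 0, 56, -38, 0, 1, 0, 56, -38, 0, 1])

```text
clock: 22.22
tcp_pos: [547.8, 178.7, 39.2]
orientation: [170.5, 89.8, -107.6]
wrist_force: [-0.1, -0.6, -0.6]
opening: 0.263
```

```bash
python3 - <<'E'
from h import *
ing();plan(gp(-85,3,40.2),172.27)
E
```

```text
gauge frame tcp x,y,z [-110.6   13.8   39.2]
tcp [547.8 178.7  39.2] tooly yaw 171.95 q7 31.1 F [-0.1 -0.6 -0.6] open 0.263 t 22.22
shift [ -1.1 -25.6   5.4] turn rad -0.0056 deg -0.3
```

Emit:
move_arm(deltas=[0, 0, 0, 0, 1, 0, 0, 0, 0, 1, 0, 0, 0, 0, 1, 0, -5, 0, 0, 1, 0, -12, 0, 0, 1, 0, -18, 0, 0, 1, 0, -22, 0, 0, 1, 0, -26, 0, 0, 1, 0, -28, 0, 0, 1, 0, -28, 0, 0, 1])

```text
clock: 23.05
tcp_pos: [575.2, 180.4, 39.8]
orientation: [103.9, 90.0, -173.8]
wrist_force: [0.3, 0.3, -0.7]
opening: 0.261
```

```bash
python3 - <<'E'
from h import *
ing();plan(gp(-85,3,40.2),172.27)
E
```

```text
gauge frame tcp x,y,z [-83.7  19.1  39.8]
tcp [575.2 180.4  39.8] tooly yaw 172.27 q7 33.1 F [ 0.3  0.3 -0.7] open 0.261 t 23.05
shift [-0.4  1.3 -0.1] turn rad 0.0 deg 0.0
```

Emit:
move_arm(deltas=[0, -1, 0, 0, 1, 0, -2, 0, 0, 1, 0, -3, 0, 0, 1, 0, -4, 0, 0, 1, 0, -5, 0, 0, 1, 0, -5, 0, 0, 1, 0, -5, 0, 0, 1, 0, -5, 0, 0, 1, 0, -5, 0, 0, 1, 0, -5, 0, 0, 1])

```text
clock: 23.88
tcp_pos: [575.6, 180.3, 39.1]
orientation: [109.8, 89.5, -167.8]
wrist_force: [-10.8, -0.2, 1.9]
opening: 0.259
```

```bash
python3 - <<'E'
from h import *
ing();plan(gp(-115,3,130),172.27)
E
```

```text
gauge frame tcp x,y,z [-83.3  19.   39.1]
tcp [575.6 180.3  39.1] tooly yaw 172.37 q7 33.4 F [-10.8  -0.2   1.9] open 0.259 t 23.88
shift [-90.6  32.4  -0.2] turn rad 0.0018 deg 0.1
```

Emit:
move_arm(deltas=[0, 5, 0, 0, 1, 0, 18, 0, 0, 1, 0, 32, 0, 0, 1, 0, 38, 0, 0, 1, -15, 38, 0, 0, 1, -40, 38, 0, 0, 1, -70, 38, 0, 0, 1, -85, 38, 0, 0, 1, -91, 38, 0, 0, 1, -91, 38, 0, 0, 1])

```text
clock: 24.72
tcp_pos: [543.9, 185.0, 132.5]
orientation: [-71.8, 89.8, 10.4]
wrist_force: [0.3, 0.4, -1.1]
opening: 0.261
```

```bash
python3 - <<'E'
from h import *
ing();plan(rp(2,130),175.88)
E
```

```text
gauge frame tcp x,y,z [-115.3   19.5  132.5]
tcp [543.9 185.  132.5] tooly yaw 172.25 q7 36.1 F [ 0.3  0.4 -1.1] open 0.261 t 24.72
shift [   2.    14.8 -372.5] turn rad -0.0633 deg -3.6
```

Emit:
move_arm(deltas=[0, 0, -20, 0, 1, 0, 2, -50, 0, 1, 0, 4, -90, -0.01, 1, 0, 6, -130, -0.02, 1, 0, 8, -170, -0.03, 1, 0, 10, -210, -0.04, 1, 2, 12, -250, -0.05, 1, 2, 14, -290, -0.063, 1, 2, 15, -325, -0.063, 1, 2, 15, -350, -0.063, 1])

```text
clock: 25.55
tcp_pos: [478.4, -164.2, 127.2]
orientation: [106.2, 89.8, -168.2]
wrist_force: [0.2, 0.6, -0.7]
opening: 0.263
```

```bash
python3 - <<'E'
from h import *
inr();plan(rp(2,130),175.88)
E
```

```text
rack frame tcp x,y,z [ -1.9  95.8 127.2]
tcp [ 478.4 -164.2  127.2] tooly yaw 175.64 q7 77.9 F [ 0.2  0.6 -0.7] open 0.263 t 25.55
shift [ -2.8  -2.  -17.8] turn rad -0.0041 deg -0.2
```

Emit:
move_arm(deltas=[0, 0, -12, 0, 1, 0, 0, -22, 0, 1, 15, 0, -22, 0, 1, 30, 0, -22, 0, 1, 45, 0, -22, 0, 1, 55, 0, -22, 0, 1, 55, 0, -22, 0, 1, 55, 0, -22, 0, 1, 55, 0, -22, 0, 1, 55, 0, -22, 0, 1])

```text
clock: 26.38
tcp_pos: [479.9, -181.7, 74.7]
orientation: [-103.7, 89.9, -17.7]
wrist_force: [-0.5, 0.6, 0.1]
opening: 0.261
```

```bash
python3 - <<'E'
from h import *
inr();plan(rp(2,43.4),175.88)
E
```

```text
rack frame tcp x,y,z [ 0.8 78.5 74.7]
tcp [ 479.9 -181.7   74.7] tooly yaw 175.93 q7 75.8 F [-0.5  0.6  0.1] open 0.261 t 26.38
shift [31.3  0.9 -0.4] turn rad 0.0008 deg 0.0
```

Emit:
move_arm(deltas=[6, 0, -0.4, 0, 1, 12, 0, -0.4, 0, 1, 18, 0, -0.4, 0, 1, 24, 0, -0.4, 0, 1, 28, 0, -0.4, 0, 1, 30, 0, -0.4, 0, 1, 30.5, 0, -0.4, 0, 1, 30.5, 0, -0.4, 0, 1, 30.5, 0, -0.4, 0, 1, 30.5, 0, -0.4, 0, 1])

```text
clock: 27.22
tcp_pos: [478.8, -181.5, 43.4]
orientation: [28.8, 89.9, 114.7]
wrist_force: [-1.5, 3.3, 1.4]
opening: 0.261
```

```bash
python3 - <<'E'
from h import *
inr();plan(rp(2,43.4),175.88)
E
```

```text
rack frame tcp x,y,z [-0.2 78.6 43.4]
tcp [ 478.8 -181.5   43.4] tooly yaw 175.91 q7 73.4 F [-1.5  3.3  1.4] open 0.261 t 27.22
shift [-0.  -0.2 -0.6] turn rad 0.0005 deg 0.0
```

Emit:
move_arm(deltas=[0, 0, 0, 0, 0.4, 0, 0, 0, 0, 0.3, 0, 0, 0, 0, 0.2, 0, 0, 0, 0, 0.2, 0, 0, 0, 0, 0.2, -5, 0, 0, 0, 0.2, -20, 0, 0, 0, 0.2, -45, 0, 0, 0, 0.2, -70, 0, 0, 0, 0.2, -80, 0, 0, 0, 0.2])

```text
clock: 28.05
tcp_pos: [480.8, -182.5, 126.6]
orientation: [-107.2, 89.7, -21.3]
wrist_force: [0.5, 0.6, 0.4]
opening: 0.399
```

```bash
python3 - <<'E'
from h import *
inr()
im,d,K,E=shot("wrist","w8")
plan([464.5,-18.5,60],174.6)
E
```

```text
rack frame tcp x,y,z [  1.9  77.7 126.6]
tcp [ 481.3 -182.8  127.1] tooly yaw 175.88 q7 79.7 F [-0.1 -0.   1.5] open 0.403 t 28.1
shift [ 66.6  29.  162.8] turn rad 0.0223 deg 1.3
```

View pics/w8.png

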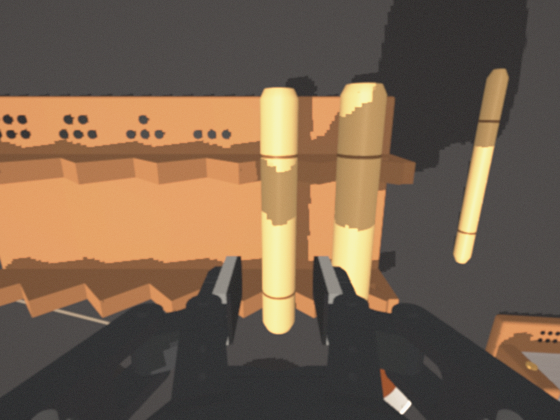

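Emit:
move_arm(deltas=[0, 5, 30, 0, 0.2, 0, 12, 65, 0.01, 0.0, 0, 20, 100, 0.022, -0.3, 5, 29, 135, 0.022, -0.3, 20, 29, 155, 0.022, -0.3, 40, 29, 163, 0.022, -0.3, 60, 29, 163, 0.022, -0.3, 66, 29, 163, 0.022, -0.3, 66, 29, 163, 0.022, -0.3, 66, 29, 163, 0.022, -0.3])

```text
clock: 28.93
tcp_pos: [461.7, -17.9, 57.3]
orientation: [87.5, 90.0, 172.1]
wrist_force: [0.4, 0.6, 0.3]
opening: 0.651
```

```bash
python3 - <<'E'
from h import *
im,d,K,E=shot("wrist","w9")
o,m=blanks(im,K,E,60,z=7,smin=90); [print(x) for x in o]
plan([464.5,-18.5,2],174.6)
E
```

```text
(array([ 85., 268.]), array([ 485.1, -148.7]), 200.8, 111.5, np.float32(-18.9))
(array([278., 230.]), array([466. , -18.3]), 160.4, 14.6, np.float32(-5.4))
tcp [462.2 -18.   57.8] tooly yaw 174.57 q7 53.3 F [-0.5 -0.3  0.8] open 0.649 t 28.98
shift [55.8 -2.3 -0.2] turn rad -0.0004 deg -0.0
```

View pics/w9.png

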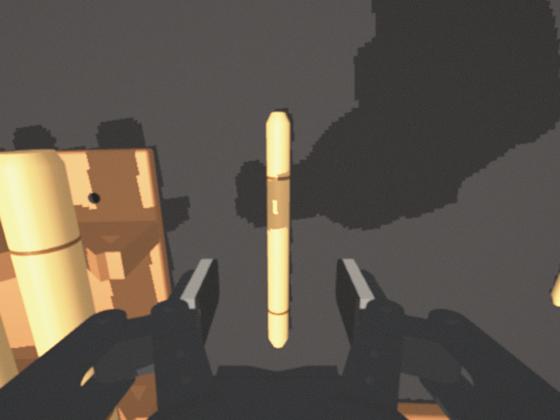

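Emit:
move_arm(deltas=[20, -2, 0, 0, -0.3, 38, -2, 0, 0, -0.3, 50, -2, 0, 0, -0.3, 55.5, -2, 0, 0, -0.3, 55.5, -2, 0, 0, -0.3, 55.5, -2, 0, 0, 1, 55.5, -2, 0, 0, 1, 55.5, -2, 0, 0, 1, 55.5, -2, 0, 0, 1, 55.5, -2, 0, 0, 1])

```text
clock: 29.82
tcp_pos: [464.5, -18.0, 2.9]
orientation: [-108.9, 89.9, -24.3]
wrist_force: [-0.7, 0.2, 5.5]
opening: 0.127
```

```bash
python3 - <<'E'
from h import *
plan([464.5,-18.5,2],174.6)
E
```

```text
tcp [464.5 -18.    2.9] tooly yaw 174.62 q7 47.3 F [-0.7  0.2  5.5] open 0.127 t 29.82
shift [ 0.9 -0.1 -0.5] turn rad 0.0003 deg 0.0
```

Emit:
move_arm(deltas=[-10, 0, 0, 0, 1, -25, 0, 0, 0, 1, -45, 0, 0, 0, 1, -60, 0, 0, 0, 1, -60, 0, 0, 0, 1, -60, 0, 0, 0, 1, -60, 0, 0, 0, 1, -60, 0, 0, 0, 1, -60, 0, 0, 0, 1, -60, 0, 0, 0, 1])

```text
clock: 30.65
tcp_pos: [463.3, -17.8, 61.4]
orientation: [86.1, 89.9, 170.7]
wrist_force: [-0.5, 0.5, 0.3]
opening: 0.128
```

```bash
python3 - <<'E'
from h import *
plan(gp(-108,5,46.1),172.27)
E
```

```text
tcp [463.3 -17.8  61.4] tooly yaw 174.64 q7 53.7 F [-0.5  0.5  0.3] open 0.128 t 30.65
shift [ 15.2 -65.5 132.8] turn rad 0.0414 deg 2.4
```

Emit:
move_arm(deltas=[0, -15, 30, 0.02, 1, 0, -35, 65, 0.03, 1, 0, -50, 100, 0.041, 1, 0, -60, 125, 0.041, 1, 8, -65, 133, 0.041, 1, 15, -65, 133, 0.041, 1, 15, -65, 133, 0.041, 1, 15, -65, 133, 0.041, 1, 15, -65, 133, 0.041, 1, 15, -65, 133, 0.041, 1])

```text
clock: 31.48
tcp_pos: [540.6, 106.8, 46.9]
orientation: [171.6, 89.9, -106.2]
wrist_force: [0.1, 0.7, -0.0]
opening: 0.123
```

```bash
python3 - <<'E'
from h import *
ing();plan(gp(-73,5,46.1),172.27)
im,d,K,E=shot("wrist","w10")
P=ray(K,E,[(278,100)],50); print(P)
E
```

```text
gauge frame tcp x,y,z [-108.1  -58.5   46.9]
tcp [540.6 106.8  46.9] tooly yaw 172.16 q7 38.4 F [ 0.1  0.7 -0. ] open 0.123 t 31.48
shift [  0.8 -35.1   1.6] turn rad -0.0019 deg -0.1
[[462.28283539 117.29005062  50.        ]]
```

View pics/w10.png

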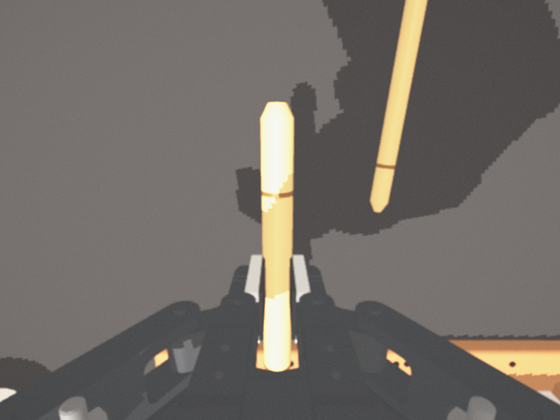

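Emit:
move_arm(deltas=[0.6, 0, 1, 0, 1, 0.6, 0, 1, 0, 1, 0.6, -6, 1, 0, 1, 0.6, -12, 1, 0, 1, 0.6, -18, 1, 0, 1, 0.6, -24, 1, 0, 1, 0.6, -28, 1, 0, 1, 0.6, -31, 1, 0, 1, 0.6, -34, 1, 0, 1, 0.6, -34, 1, 0, 1])

```text
clock: 32.37
tcp_pos: [575.4, 104.7, 46.2]
orientation: [-67.2, 90.0, 15.0]
wrist_force: [-0.1, -0.6, -0.8]
opening: 0.125
```

```bash
python3 - <<'E'
from h import *
ing();plan(gp(-47,5,46.1),172.27)
E
```

```text
gauge frame tcp x,y,z [-73.4 -55.9  46.2]
tcp [575.4 104.7  46.2] tooly yaw 172.25 q7 40.3 F [-0.1 -0.6 -0.8] open 0.125 t 32.37
shift [  0.1 -26.4  -1.1] turn rad -0.0004 deg -0.0
```

Emit:
move_arm(deltas=[0, -5, -0.7, 0, 1, 0, -10, -0.7, 0, 1, 0, -15, -0.7, 0, 1, 0, -20, -0.7, 0, 1, 0, -24, -0.7, 0, 1, 0, -26, -0.7, 0, 1, 0, -26, -0.7, 0, 1, 0, -26, -0.7, 0, 1, 0, -26, -0.7, 0, 1, 0, -26, -0.7, 0, 1])

```text
clock: 33.2
tcp_pos: [600.2, 100.8, 46.3]
orientation: [136.4, 90.0, -141.3]
wrist_force: [0.5, 1.3, -0.2]
opening: 0.125
```

```bash
python3 - <<'E'
from h import *
ing()
plan(gp(-108,5,46.1),172.27)
im,d,K,E=shot("scene","s11")
cv2.imwrite("pics/s11z.png",cv2.resize(im[180:300,270:430,::-1],None,fx=4,fy=4,interpolation=cv2.INTER_CUBIC))
E
```

```text
gauge frame tcp x,y,z [-48.3 -56.4  46.3]
tcp [600.2 100.8  46.3] tooly yaw 172.3 q7 41.8 F [ 0.5  1.3 -0.2] open 0.125 t 33.2
shift [ 0.2 59.7 -0.5] turn rad 0.0004 deg 0.0
```

View pics/s11z.png

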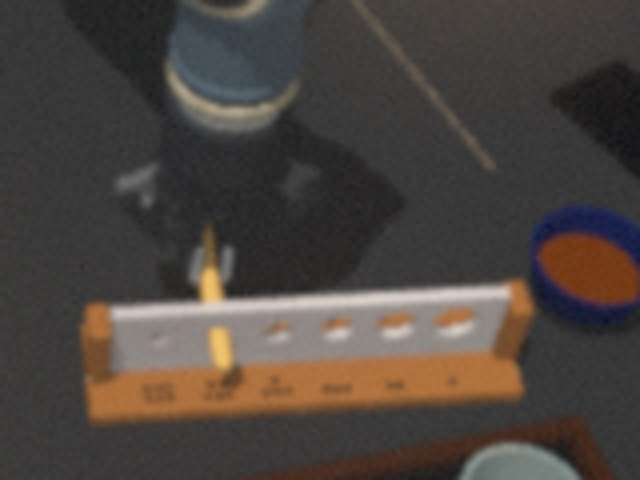

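Blank_d's end is clear of the back of hole 5. Now hole 6.

Emit:
move_arm(deltas=[0, 12, 0, 0, 1, 0, 28, 0, 0, 1, 0, 44, 0, 0, 1, 0, 56, 0, 0, 1, 0, 60, 0, 0, 1, 0, 60, -15, 0, 1, 0, 60, -30, 0, 1, 0, 60, -38, 0, 1, 0, 60, -38, 0, 1, 0, 60, -38, 0, 1])

```text
clock: 34.08
tcp_pos: [536.4, 70.9, 46.4]
orientation: [-47.2, 90.0, 35.0]
wrist_force: [-0.2, 0.9, -0.5]
opening: 0.127
```

```bash
python3 - <<'E'
from h import *
ing();plan(gp(-78,6,46.1),172.27)
E
```

```text
gauge frame tcp x,y,z [-107.5  -94.6   46.4]
tcp [536.4  70.9  46.4] tooly yaw 172.2 q7 41.8 F [-0.2  0.9 -0.5] open 0.127 t 34.08
shift [  0.3 -29.5  -0.4] turn rad -0.0012 deg -0.1
```

Emit:
move_arm(deltas=[0, -8, 0, 0, 1, 0, -16, 0, 0, 1, 0, -22, 0, 0, 1, 0, -26, 0, 0, 1, 0, -29, 0, 0, 1, 0, -31, 0, 0, 1, 0, -33, 0, 0, 1, 0, -34, 0, 0, 1, 0, -34, 0, 0, 1, 0, -34, 0, 0, 1])

```text
clock: 34.92
tcp_pos: [566.9, 66.5, 45.6]
orientation: [111.6, 89.7, -166.1]
wrist_force: [-4.8, 1.0, 2.7]
opening: 0.127
```

```bash
python3 - <<'E'
from h import *
ing();plan(gp(-108,6,130),172.27)
E
```

```text
gauge frame tcp x,y,z [-76.6 -94.9  45.6]
tcp [566.9  66.5  45.6] tooly yaw 172.3 q7 43.6 F [-4.8  1.   2.7] open 0.127 t 34.92
shift [-84.2  31.8  -0.3] turn rad 0.0006 deg 0.0
```

Emit:
move_arm(deltas=[0, 5, 0, 0, 1, 0, 18, 0, 0, 1, 0, 30, 0, 0, 1, -10, 35, 0, 0, 1, -30, 35, 0, 0, 1, -55, 35, 0, 0, 1, -75, 35, 0, 0, 1, -84, 35, 0, 0, 1, -84, 35, 0, 0, 1, -84, 35, 0, 0, 1])

```text
clock: 35.75
tcp_pos: [535.1, 71.0, 130.5]
orientation: [-100.7, 89.9, -18.5]
wrist_force: [-1.2, -0.0, -0.9]
opening: 0.127
```

```bash
python3 - <<'E'
from h import *
plan(rp(5,125),175.88)
E
```

```text
tcp [535.1  71.  130.5] tooly yaw 172.26 q7 47.6 F [-1.2 -0.  -0.9] open 0.127 t 35.75
shift [   5.6   11.7 -414. ] turn rad -0.0632 deg -3.6
```

Emit:
move_arm(deltas=[0, 0, -20, 0, 1, 0, 1, -55, 0, 1, 0, 2, -95, -0.01, 1, 0, 3, -135, -0.02, 1, 0, 5, -175, -0.03, 1, 0, 7, -215, -0.04, 1, 2, 8, -255, -0.05, 1, 4, 10, -295, -0.063, 1, 5, 12, -335, -0.063, 1, 5, 12, -365, -0.063, 1])

```text
clock: 36.58
tcp_pos: [471.1, -292.6, 123.2]
orientation: [85.6, 89.8, 171.3]
wrist_force: [0.9, -0.4, 0.1]
opening: 0.13
```

Emit:
move_arm(deltas=[0, 0, -20, 0, 1, 0, 0, -35, 0, 1, 0, 0, -45, 0, 1, 0, 0, -49, 0, 1, 15, 0, -49, 0, 1, 35, 0, -49, 0, 1, 55, 0, -49, 0, 1, 55, 0, -49, 0, 1, 55, 0, -49, 0, 1, 55, 0, -49, 0, 1])

```text
clock: 37.42
tcp_pos: [471.6, -336.8, 71.3]
orientation: [-93.5, 89.9, -7.5]
wrist_force: [0.1, 1.1, -0.0]
opening: 0.126
```

```bash
python3 - <<'E'
from h import *
inr();plan(rp(5,41.7),175.88)
E
```

```text
rack frame tcp x,y,z [  3.7 -76.8  71.3]
tcp [ 471.6 -336.8   71.3] tooly yaw 176.0 q7 92.0 F [ 0.1  1.1 -0. ] open 0.126 t 37.42
shift [29.6  3.7 -1.2] turn rad 0.002 deg 0.1
```

Emit:
move_arm(deltas=[6, 3, -1, 0, 1, 12, 3, -1, 0, 1, 18, 3, -1, 0, 1, 23, 3, -1, 0, 1, 27, 3, -1, 0, 1, 29, 3, -1, 0, 1, 29, 3, -1, 0, 1, 29, 3, -1, 0, 1, 29, 3, -1, 0, 1, 29, 3, -1, 0, 1])

```text
clock: 38.25
tcp_pos: [467.5, -337.1, 41.7]
orientation: [26.4, 89.9, 112.3]
wrist_force: [-1.9, 3.2, 5.3]
opening: 0.123
```

```bash
python3 - <<'E'
from h import *
inr();plan(rp(5,41.7),175.88)
E
```

```text
rack frame tcp x,y,z [ -0.3 -77.5  41.7]
tcp [ 467.5 -337.1   41.7] tooly yaw 175.91 q7 90.4 F [-1.9  3.2  5.3] open 0.123 t 38.25
shift [-0.  -0.3 -0.5] turn rad 0.0006 deg 0.0
```

Emit:
move_arm(deltas=[0, 0, 0, 0, 0.6, 0, 0, 0, 0, 0.5, 0, 0, 0, 0, 0.4, 0, 0, 0, 0, 0.4, 0, 0, 0, 0, 0.4, -5, 0, 0, 0, 0.4, -20, 0, 0, 0, 0.4, -45, 0, 0, 0, 0.4, -70, 0, 0, 0, 0.4, -85, 0, 0, 0, 0.4])

```text
clock: 39.08
tcp_pos: [468.5, -338.8, 129.1]
orientation: [-117.0, 89.8, -31.1]
wrist_force: [0.4, 1.0, -0.9]
opening: 0.3
```

```bash
python3 - <<'E'
from h import *
inr()
im,d,K,E=shot("wrist","w12")
im,d,K,E=shot("top","t12")
o,m=blanks(im,K,E,100); [print(x) for x in o]
plan([457.2,183.3,80],167)
E
```

```text
rack frame tcp x,y,z [  0.8 -79.  129.1]
(array([214., 216.]), array([457.2, 183.3]), 148.6, 12.1, np.float32(-13.1))
(array([499., 176.]), array([ 564.2, -623.7]), 203.7, 44.6, np.float32(0.1))
tcp [ 469.4 -339.3  129.7] tooly yaw 175.88 q7 95.3 F [-0.2 -0.1 -0.6] open 0.3 t 39.18
shift [ 47.7  49.9 520.6] turn rad 0.155 deg 8.9
```

View pics/w12.png

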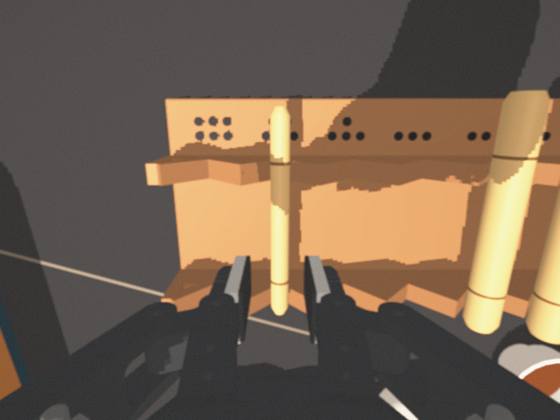

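View pics/t12.png

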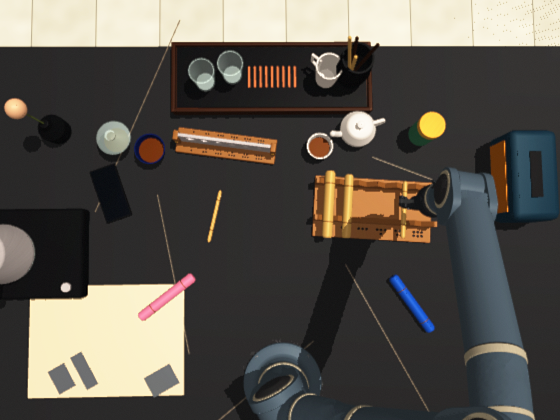

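Emit:
move_arm(deltas=[0, 4, 30, 0, 0.4, 0, 8, 70, 0.02, 0.4, 0, 12, 110, 0.03, 0.4, 0, 16, 150, 0.05, 0.2, 0, 20, 190, 0.06, 0, 0, 24, 230, 0.08, -0.2, 0, 28, 270, 0.09, -0.2, 0, 32, 310, 0.1, -0.2, 0, 36, 350, 0.12, -0.2, 0, 40, 390, 0.13, -0.2])

```text
clock: 40.02
tcp_pos: [454.5, 54.8, 125.9]
orientation: [136.3, 89.9, -145.3]
wrist_force: [0.8, 0.5, -0.2]
opening: 0.605
```

Emit:
move_arm(deltas=[0, 4, 40, 0.01, -0.2, 10, 7, 80, 0.02, -0.2, 20, 9, 110, 0.025, -0.2, 30, 10, 125, 0.025, -0.2, 40, 10, 130, 0.025, -0.2, 48, 10, 130, 0.025, -0.2, 48, 10, 130, 0.025, -0.2, 48, 10, 130, 0.025, -0.2, 48, 10, 130, 0.025, -0.2, 48, 10, 130, 0.025, -0.2])

```text
clock: 40.85
tcp_pos: [472.3, 181.4, 78.8]
orientation: [-103.0, 89.9, -26.2]
wrist_force: [-0.8, 0.4, -0.3]
opening: 0.599
```

```bash
python3 - <<'E'
from h import *
im,d,K,E=shot("wrist","w13")
o,m=blanks(im,K,E,60,z=5,smin=90); [print(x) for x in o]
plan([457.2,183.3,1.5],166.9)
E
```

```text
(array([276., 194.]), array([457.8, 183.8]), 150.5, 11.2, np.float32(-13.0))
tcp [472.2 181.7  78.8] tooly yaw 166.9 q7 24.5 F [ 0.5 -0.5  0.5] open 0.6 t 40.9
shift [77.3 15.1 -1.8] turn rad -0.0 deg -0.0
```

View pics/w13.png

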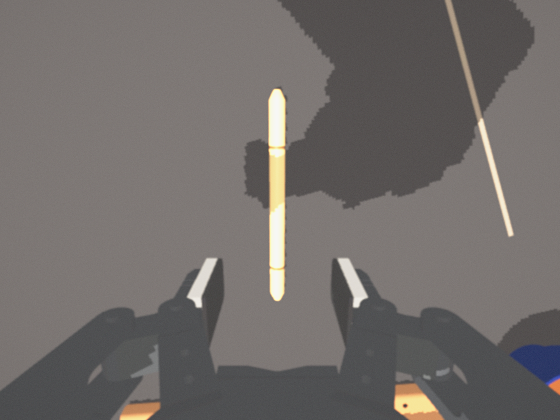

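Emit:
move_arm(deltas=[20, 7, -1, 0, -0.2, 40, 15, -1, 0, -0.2, 60, 15, -1, 0, -0.2, 72, 15, -1, 0, -0.2, 76.5, 15, -1, 0, -0.2, 76.5, 15, -1, 0, -0.2, 76.5, 15, -1, 0, 1, 76.5, 15, -1, 0, 1, 76.5, 15, -1, 0, 1, 76.5, 15, -1, 0, 1])

```text
clock: 41.73
tcp_pos: [457.6, 185.3, 2.8]
orientation: [-69.7, 89.9, 7.3]
wrist_force: [-1.3, -0.0, 4.4]
opening: 0.083
```

```bash
python3 - <<'E'
from h import *
plan([457.5,183.6,2],166.9)
E
```

```text
tcp [457.6 185.3   2.8] tooly yaw 166.99 q7 16.4 F [-1.3 -0.   4.4] open 0.083 t 41.73
shift [ 0.8 -0.3 -1.7] turn rad 0.0016 deg 0.1
```

Emit:
move_arm(deltas=[-10, 0, 0, 0, 1, -25, 0, 0, 0, 1, -45, 0, 0, 0, 1, -60, 0, 0, 0, 1, -60, 0, 0, 0, 1, -60, 0, 0, 0, 1, -60, 0, 0, 0, 1, -60, 0, 0, 0, 1, -60, 0, 0, 0, 1, -60, 0, 0, 0, 1])

```text
clock: 42.57
tcp_pos: [456.4, 185.0, 61.2]
orientation: [119.5, 89.9, -163.5]
wrist_force: [0.3, 0.4, -0.7]
opening: 0.083
```

```bash
python3 - <<'E'
from h import *
plan(gp(-105,6,47.8),172.27)
E
```

```text
tcp [456.4 185.   61.2] tooly yaw 167.02 q7 22.0 F [ 0.3  0.4 -0.7] open 0.083 t 42.57
shift [  13.3 -106.   -93.4] turn rad -0.0917 deg -5.3
```

Emit:
move_arm(deltas=[0, -20, -20, -0.02, 1, 0, -45, -45, -0.05, 1, 0, -70, -70, -0.08, 1, 0, -90, -88, -0.092, 1, 6, -102, -93, -0.092, 1, 13, -106, -93, -0.092, 1, 13, -106, -93, -0.092, 1, 13, -106, -93, -0.092, 1, 13, -106, -93, -0.092, 1, 13, -106, -93, -0.092, 1])

```text
clock: 43.4
tcp_pos: [538.4, 72.6, 49.0]
orientation: [28.2, 90.0, 110.7]
wrist_force: [0.7, -1.0, -0.3]
opening: 0.077
```

```bash
python3 - <<'E'
from h import *
ing();plan(gp(-72,6,47.8),172.27)
im,d,K,E=shot("wrist","w14")
E
```

```text
gauge frame tcp x,y,z [-105.7  -92.7   49. ]
tcp [538.4  72.6  49. ] tooly yaw 172.47 q7 41.1 F [ 0.7 -1.  -0.3] open 0.077 t 43.4
shift [  1.2 -33.7  -2.4] turn rad 0.0034 deg 0.2
```

View pics/w14.png

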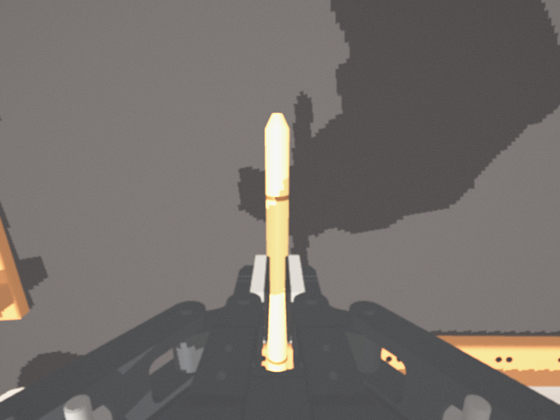

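Emit:
move_arm(deltas=[1, 0, -2, 0.002, 1, 1, 0, -2, 0.002, 1, 1, 0, -2, 0.002, 1, 1, -6, -2, 0.002, 1, 1, -12, -2, 0.002, 1, 1, -16, -2, 0.002, 1, 1, -20, -2, 0.002, 1, 1, -23, -2, 0.002, 1, 1, -23, -2, 0.002, 1, 1, -23, -2, 0.002, 1])

```text
clock: 44.28
tcp_pos: [561.8, 65.6, 47.7]
orientation: [70.4, 90.0, 152.6]
wrist_force: [-1.1, 1.0, -0.3]
opening: 0.082
```

```bash
python3 - <<'E'
from h import *
ing();plan(gp(-66,6,47.8),172.27)
E
```

```text
gauge frame tcp x,y,z [-81.5 -96.4  47.7]
tcp [561.8  65.6  47.7] tooly yaw 172.15 q7 42.3 F [-1.1  1.  -0.3] open 0.082 t 44.28
shift [ -0.1 -15.5   1.5] turn rad -0.002 deg -0.1
```

Emit:
move_arm(deltas=[0, 0, 0.8, 0, 1, 0, -3, 0.8, 0, 1, 0, -6, 0.8, 0, 1, 0, -9, 0.8, 0, 1, 0, -12, 0.8, 0, 1, 0, -14, 0.8, 0, 1, 0, -16, 0.8, 0, 1, 0, -16, 0.8, 0, 1, 0, -16, 0.8, 0, 1, 0, -16, 0.8, 0, 1])

```text
clock: 45.12
tcp_pos: [577.6, 64.3, 47.8]
orientation: [103.5, 90.0, -174.3]
wrist_force: [0.0, -0.5, -0.4]
opening: 0.081
```

```bash
python3 - <<'E'
from h import *
ing();plan(gp(-44,6,47.8),172.27)
E
```

```text
gauge frame tcp x,y,z [-65.8 -95.7  47.8]
tcp [577.6  64.3  47.8] tooly yaw 172.17 q7 43.1 F [ 0.  -0.5 -0.4] open 0.081 t 45.12
shift [ -0.  -21.8   0.7] turn rad -0.0018 deg -0.1
```

Emit:
move_arm(deltas=[0, -4, 0.3, 0, 1, 0, -8, 0.3, 0, 1, 0, -12, 0.3, 0, 1, 0, -16, 0.3, 0, 1, 0, -20, 0.3, 0, 1, 0, -22, 0.3, 0, 1, 0, -22, 0.3, 0, 1, 0, -22, 0.3, 0, 1, 0, -22, 0.3, 0, 1, 0, -22, 0.3, 0, 1])

```text
clock: 45.95
tcp_pos: [599.3, 61.5, 47.8]
orientation: [129.5, 90.0, -148.3]
wrist_force: [0.3, -0.2, 1.0]
opening: 0.085
```

```bash
python3 - <<'E'
from h import *
ing()
plan(gp(-105,6,47.8),172.27)
im,d,K,E=shot("scene","s15")
cv2.imwrite("pics/s15z.png",cv2.resize(im[180:300,250:410,::-1],None,fx=4,fy=4,interpolation=cv2.INTER_CUBIC))
E
```

```text
gauge frame tcp x,y,z [-43.8 -95.4  47.8]
tcp [599.3  61.5  47.8] tooly yaw 172.18 q7 44.3 F [ 0.3 -0.2  1. ] open 0.085 t 45.95
shift [ 0.  61.2  0.3] turn rad -0.0016 deg -0.1
```

View pics/s15z.png

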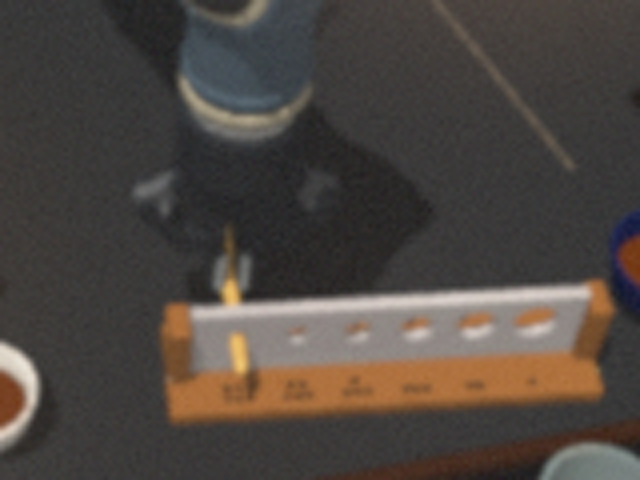

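Blank_e's end is out of the back of hole 6, the smallest. I'll draw it out and take it to groove 6.

Emit:
move_arm(deltas=[0, 12, 0, 0, 1, 0, 28, 0, 0, 1, 0, 44, 0, 0, 1, 0, 58, 0, 0, 1, 0, 64, 0, 0, 1, -10, 64, 0, 0, 1, -35, 64, 0, 0, 1, -65, 64, 0, 0, 1, -82, 64, 0, 0, 1, -82, 64, 0, 0, 1])

```text
clock: 46.83
tcp_pos: [540.0, 71.2, 134.7]
orientation: [-73.4, 89.5, 8.8]
wrist_force: [0.6, -0.6, -1.1]
opening: 0.078
```

```bash
python3 - <<'E'
from h import *
plan(rp(6,125),175.88)
E
```

```text
tcp [540.   71.2 134.7] tooly yaw 172.13 q7 46.6 F [ 0.6 -0.6 -1.1] open 0.078 t 46.83
shift [   8.3   12.2 -466.9] turn rad -0.0655 deg -3.8
```

Emit:
move_arm(deltas=[0, 0, -20, 0, 1, 0, 1, -55, 0, 1, 0, 2, -95, -0.01, 1, 0, 3, -135, -0.02, 1, 0, 5, -175, -0.03, 1, 0, 7, -215, -0.04, 1, 2, 8, -255, -0.05, 1, 4, 10, -295, -0.065, 1, 5, 10, -335, -0.065, 1, 5, 10, -372, -0.065, 1])

```text
clock: 47.67
tcp_pos: [474.7, -300.2, 124.7]
orientation: [156.6, 90.0, -117.6]
wrist_force: [0.4, 0.3, 0.1]
opening: 0.078
```

Emit:
move_arm(deltas=[0, 0, -35, 0, 1, 0, 0, -65, 0, 1, 0, 0, -85, 0, 1, 0, 0, -94, 0, 1, 10, 0, -94, 0, 1, 25, 0, -94, 0, 1, 45, 0, -94, 0, 1, 55, 0, -94, 0, 1, 55, 0, -94, 0, 1, 55, 0, -94, 0, 1])

```text
clock: 48.5
tcp_pos: [468.9, -388.8, 69.0]
orientation: [39.1, 89.9, 125.2]
wrist_force: [0.8, 1.8, 0.1]
opening: 0.085
```

```bash
python3 - <<'E'
from h import *
inr();plan(rp(6,40.9),175.88)
E
```

```text
rack frame tcp x,y,z [   4.8 -128.9   69. ]
tcp [ 468.9 -388.8   69. ] tooly yaw 176.03 q7 95.6 F [0.8 1.8 0.1] open 0.085 t 48.5
shift [28.1  4.8 -1.1] turn rad 0.0027 deg 0.2
```

Emit:
move_arm(deltas=[6, 3, -1, 0.002, 1, 12, 3, -1, 0.002, 1, 18, 3, -1, 0.002, 1, 23, 3, -1, 0.002, 1, 26, 3, -1, 0.002, 1, 27.5, 3, -1, 0.002, 1, 27.5, 3, -1, 0.002, 1, 27.5, 3, -1, 0.002, 1, 27.5, 3, -1, 0.002, 1, 27.5, 3, -1, 0.002, 1])

```text
clock: 49.33
tcp_pos: [465.7, -390.6, 42.3]
orientation: [16.6, 89.9, 102.4]
wrist_force: [-1.0, 4.7, 1.0]
opening: 0.078
```

```bash
python3 - <<'E'
from h import *
inr();plan(rp(6,40.9),175.88)
E
```

```text
rack frame tcp x,y,z [   1.7 -130.9   42.3]
tcp [ 465.7 -390.6   42.3] tooly yaw 175.8 q7 94.2 F [-1.   4.7  1. ] open 0.078 t 49.33
shift [1.4 1.7 0.9] turn rad -0.0014 deg -0.1
```

Emit:
move_arm(deltas=[1, 1, 1, 0, 1, 1, 1, 1, 0, 1, 1, 1, 1, 0, 1, 1, 1, 1, 0, 1, 1, 1, 1, 0, 0.75, 1, 1, 1, 0, 0.65, 1, 1, 1, 0, 0.55, 1, 1, 1, 0, 0.5, 1, 1, 1, 0, 0.5, 1, 1, 1, 0, 0.5])

```text
clock: 50.17
tcp_pos: [464.4, -390.8, 41.1]
orientation: [124.2, 90.0, -150.0]
wrist_force: [0.4, 0.0, 0.1]
opening: 0.253
```

Emit:
move_arm(deltas=[0, 0, 0, 0, 0.5, -5, 0, 0, 0, 0.5, -20, 0, 0, 0, 0.5, -45, 0, 0, 0, 0.5, -75, 0, 0, 0, 0.5, -110, 0, 0, 0, 0.5, -120, 0, 0, 0, 0.5, -120, 0, 0, 0, 0.5, -120, 0, 0, 0, 0.5, -120, 0, 0, 0, 0.5])

```text
clock: 51.0
tcp_pos: [463.8, -390.2, 160.4]
orientation: [71.0, 89.9, 156.8]
wrist_force: [0.2, -0.4, -0.5]
opening: 0.243
```

```bash
python3 - <<'E'
from h import *
inr()
im,d,K,E=shot("wrist","w16")
E
```

```text
rack frame tcp x,y,z [  -0.2 -130.6  160.4]
```

View pics/w16.png

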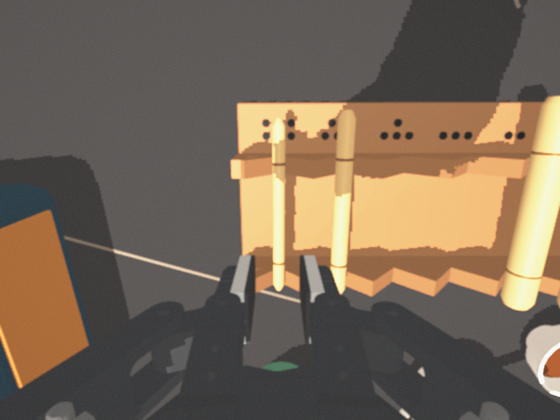

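Emit:
move_arm(deltas=[-40, 0, 0, 0, 0.5, -80, 0, 30, 0, 0.5, -80, 0, 65, 0, 0.5, -80, 0, 105, 0, 0.5, -80, 0, 145, 0, 0.5, -80, 0, 185, 0, 0.5, -80, 0, 225, 0, 0.5, -80, 0, 265, 0, 0.5, -80, 0, 305, 0, 0.5, -80, 0, 345, 0, 0.5])

```text
clock: 51.88
tcp_pos: [489.2, -44.7, 240.2]
orientation: [90.2, 89.9, 175.9]
wrist_force: [0.9, -0.8, -0.8]
opening: 0.249
```

Emit:
move_arm(deltas=[0, 0, 20, 0, 0.5, 0, 0, 40, 0, 0.5, 0, 0, 60, 0, 0.5, 0, 0, 80, 0, 0.5, 0, 0, 100, 0, 0.5, 0, 0, 100, 0, 0.5, 0, 0, 100, 0, 0.5, 0, 0, 100, 0, 0.5, 0, 0, 100, 0, 0.5, 0, 0, 100, 0, 0.5])

```text
clock: 52.72
tcp_pos: [497.5, 52.1, 240.9]
orientation: [122.3, 89.9, -152.0]
wrist_force: [-0.0, 0.1, -0.1]
opening: 0.25
```

```bash
python3 - <<'E'
from h import *
im,d,K,E=shot("top","t17")
a,_,_,_=load("top0")
df=np.abs(im.astype(int)-a).max(2)>60
cv2.imwrite("pics/t17z.png",cv2.resize(im[160:255,300:450,::-1],None,fx=5,fy=5,interpolation=cv2.INTER_CUBIC))
# blank centrelines by z-depth: points above tooth tips not needed; report per groove
hsv=cv2.cvtColor(im,cv2.COLOR_RGB2HSV)
m=cv2.inRange(hsv,(18,90,120),(36,255,255)); m[:, :300]=0; m[:,445:]=0; m[:165]=0; m[260:]=0
cs=cv2.findContours(cv2.morphologyEx(m,cv2.MORPH_CLOSE,np.ones((5,3))),cv2.RETR_EXTERNAL,cv2.CHAIN_APPROX_NONE)[0]
for c in cs:
    if cv2.contourArea(c)<60: continue
    P=ray(K,E,c[:,0],50)[:,:2]-RC; Q=np.c_[P@rx,P@ry].astype(np.float32); print(np.round(cv2.minAreaRect(Q)[0],1),np.round(cv2.minAreaRect(Q)[1],1),round(cv2.minAreaRect(Q)[2],1))
print(r.state()['clock'],r.state()['wrist_force'].round(1))
E
```

```text
[   0.8 -128.6] [  8.2 142.9] 89.6
[  0.3 -77.5] [ 11.3 153.7] 90.0
[-0.8 77.1] [ 22.  170.6] 89.8
[  1.8 128.8] [ 24.7 180.9] 90.0
52.7667 [ 0.1 -0.2  0.6]
```

View pics/t17.png

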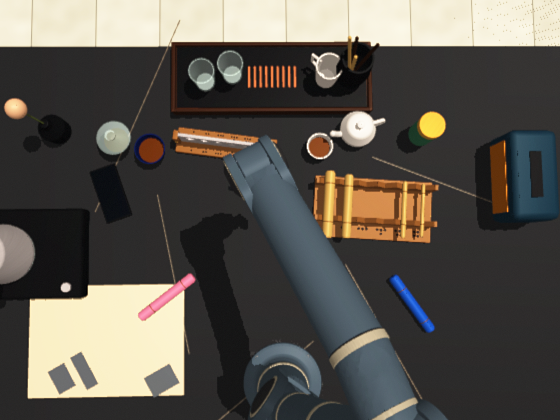

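View pics/t17z.png

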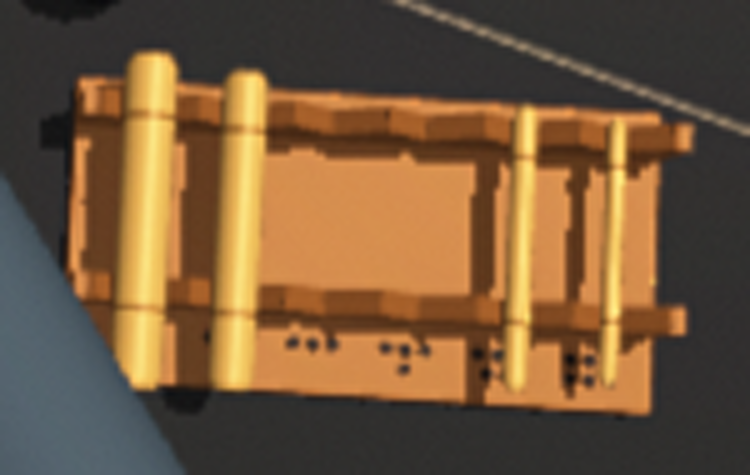

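All four blanks sit in their grooves: centres within 2 mm of the middle, angles within 0.5°, and the arm well clear. I'll hand it in.

```bash
python3 - <<'E'
from rig import r
print(r.sign_off())
E
```

```text
the job is handed in; nothing more can be done
None
```

The job is done and handed in at about 53 s of the 210 s allowed; the hand-in gives no verdict. Four blanks were there at the start (blank_c was absent), and each was gauged and put away in order:

| Blank | Passed hole | Stopped at the next hole | Groove |
|---|---|---|---|
| blank_a | 1 | hole 2, about 9 N with no further advance | 1 |
| blank_b | 2 | hole 3, about 11 N with no further advance | 2 |
| blank_d | 5 | hole 6, about 5 N, about 3 mm short of the commanded position | 5 |
| blank_e | 6 (the smallest) | not applicable | 6 |

**Stepping down:** I did not start every blank at hole 1. I went straight to the hole I expected from its measured length and the sizes given in the task. I then tried the next smaller hole to confirm it was the smallest.

**Last checks:** The final top view showed all four blanks across both rails, each centre within 2 mm of the groove's middle both ways and within 0.5° of its direction. The arm was clear, with no wrist force. The tea things, the phone and the look-alikes looked unmoved; I checked those by eye only.

**Disagreements:** The gripper's opening read 2–3 mm below the nominal thickness on every blank, in the same way each time. The arm overshot by up to 12 mm after fast moves, so I let it settle before each fit or placing. The last blank first touched the side of its V at about 5 N, so I moved it over 1 mm before letting go.

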